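# Set up the sign stand: rod in, leg out to the pointer, cam lever shut and held

## Robot

A 6-joint arm with a two-finger parallel gripper is mounted at the origin on the work surface. World frame = base frame: x ahead of the robot, y to its left, z up, the work surface at z = 0. Lengths are in m, angles in rad, forces in N, time in s.
With the tool pointing down it reaches from about 0.25 to 0.775 m from the base axis. Payload 4 kg.
Tool frame: the origin (TCP) lies midway between the tips of the shut fingers; the grasp point (between the pads) lies ctrl.tcp_to_grasp behind it (ctrl.tcp_to_grasp is the distance from the TCP to the grasp point, in m); z points along the fingers, y is the direction in which the jaws open and shut (so a half turn about z gives the same grasp; the last joint's range is limited). The gripper opens to 94 mm and grips with 3 to 60 N. Pads are 16 mm wide; open, the fingers measure 119 mm over their backs; the gripper's body (75 mm by 177 mm) begins 78 mm behind the grasp point.
Start: joints at [-1.352, 0.087, 1.371, -0, 1.684, -0.103], TCP at [0.174, -0.522, 0.206] pointing down, gripper open.
Joint ranges: [-3.1, 3.1], [-0.76, 2.03], [0.27, 2.55], [-1.08, 4.22], [0.17, 2.65], [-2.57, 2.57]. Speed limits (rad/s): [2.79, 2.79, 3.14, 3.14, 3.14, 3.14].

## Interface

Orientations are given as a 3x3 rotation matrix whose columns are the frame's x, y, z axes.
In Python, from rig import ctrl, optics gives the robot as it stands.
- The arm moves only by the tool send_rows, never from a script. Its arguments are lists of equal length, an entry for each row: "claw": the finger opening in cm, from 0 to 9.4; "dp": the shift along the tool's x, y, z in cm, a list of three; "twist": the turn, a rotation vector about the tool's x, y, z in rad, a list of three. In form: {"claw": [claw, ...], "dp": [[dx, dy, dz], ...], "twist": [[rx, ry, rz], ...]}. A call has 1 to 8 rows; each row is the pose to reach, as a shift and turn from the pose measured when the call began, along the tool's axes at that moment; what a row does not reach only later rows make up. A row lasts 1/12 s, in which the tool goes at most 41.7 mm and 7.16 degrees, less where a joint would pass 70% of its speed; a pose out of reach is approached as far as the arm can. A call with a gripper value outside its range is refused whole. The fingers move at their own pace and stop on an object; the grip force is fixed at half the most. Time passes only in rows, so rows that repeat a pose let the fingers close. It gives the time, the measured TCP pose, the force and the opening at its end, in the units of the state.
- ctrl.state(): the state, without advancing time (a new reading comes with each control period).
- optics.capture(name): name is "scene" or "top"; returns the picture (420x560x3 uint8, red, green, blue); there is no depth.
- optics.camera_info(name): a dict with "K" (3x3 intrinsics, pixels), "dist" ([k1, k2, p1, p2, k3] as OpenCV has them; the pictures are not rectified), "view" (4x4, takes a point from world to camera coordinates). Camera axes: x right, y down, z forward; pixel columns grow to the right and rows downward; lengths in m; the calibration is good to about 2 mm. A picture is of the moment at which its call begins. camera_info takes no time and is no camera call.
- ctrl.job_done(): hands the job in, once; it reports no verdict.
The state is a dict: "time": time; "qpos": joint angles; "joint_vel": joint speeds; "effort": joint torques, N m; "ee_pos": TCP position; "orientation": TCP orientation; "contact_force": force on the tool from outside, world axes, zero at the start; "ft_torque": the same for the moment, N m; "gripper_width": opening from 0.0 (shut) to 1.0 (fully open).
Only numpy, scipy, OpenCV 4.12 (cv2) and the standard library are available. Lean on these libraries where they do the work, as an engineer would, in place of code of your own. Each camera call takes 0.05 s, during which the arm holds its last target.

## Task

Drop the long card rod, foot down, into the sign stand's upright tube and let go of it. Then draw the stand's spring-loaded leg out until its T-bar lines up with the pointer on the gauge rail and, holding it there, squeeze the sliding cam lever fully closed against the leg. Finish still gripping lever and leg together, with the leg at the pointer, and leave the short rod and the other goods where they are.

Things in the scene. Friction and masses are not known exactly. Their poses are not given: they have to be found in the camera images.
- long_rod_center (a point): Half-way up the axis of the long card rod: aluminium, 14 mm in diameter, 200 mm long in all, its top 26 mm a round black card clip 22 mm in diameter; about 80 g. It stands upright (z up) in one of the two holes of the wooden rack, foot 8 mm above the table, so 158 mm show above the rack. The longer of two rods.
- long_rod_foot (a point): Centre of the long rod's lower end (chamfered), 100 mm below its centre.
- short_rod_center (a point): Half-way up the short card rod, 130 mm long, otherwise like the long one, in the rack's other hole, 100 mm away. To be left alone.
- rack: Wooden rack block 70 (x) x 170 (y) x 50 (z) mm, fixed; origin under its centre, z up. Two 18 mm holes, 42 mm deep, at y = -50 and +50 mm; which one holds the long rod varies.
- stand: The sign stand, fixed. Origin on the table under the axis of its upright tube, z up, x the way the leg slides out. Dark round foot 104 mm across; aluminium tube 29 mm outside, 19 mm bore, mouth at z = 85 mm, floor at z = 16 mm. Sleeve for the leg: x = 17 to 115 mm, 36 mm wide, 30 mm high. An 8 mm high gauge rail runs beside the leg at y = -85 mm, x = 52 to 292 mm.
- socket_mouth (a point): Centre of the tube's open upper end.
- socket_floor (a point): Centre of the tube's inner floor, 69 mm below the mouth; the foot of the rod rests there.
- leg (a joint): How far the leg is drawn out of its sleeve, along the stand's +x: 0 (home) to 0.080 m. A spring pulls it home with about 4 to 5 N all the way; let go, it slides back (the closed lever alone does not hold it in this state, so it has to be held).
- leg_grip (a point): On the leg's head, 49 mm above the table: the middle between the finger faces of thumb rest and CLOSED lever. Axes as the stand's. Squeezed along y, the fingers end at y = -19 mm (rest) and +19 mm (closed lever; +33 mm when open) from here. The faces span x = -16 to +16 mm, heights 30 to 68 mm. The head's plate below is 26 mm high: fingertips stay above it. Inward the head is free for 38 mm.
- tbar (a point): Middle of the inner face of the black T-bar that crosses the leg's outer end, 26 mm out (+x) of leg_grip, 47 mm above the table. The bar is 10 mm thick (x), 115 mm long (along y, 58 mm either side), from 34 to 60 mm above the table. Fingers lowered either side of rest and lever can draw the leg out by pushing their edges against this face; the spring keeps it against them.
- thumb_rest (a point): Middle of the -y finger face of the grey ribbed thumb rest, a block fixed on the leg's head, 36 (x) x 24 (y) x 46 (z) mm, top 71 mm above the table. Axes as the stand's.
- lever_tab (a point): Middle of the +y finger face of the cam lever's ribbed steel tab, 32 (x) x 10 (y) x 38 (z) mm, beside the thumb rest. Axes as the stand's; 38 mm in +y from the thumb_rest point when closed, 52 mm when fully open.
- lever (a joint): Travel of the cam lever towards the thumb rest (along -y of the stand): 0 fully open, 0.014 m fully closed; starts at 0 to 0.003. It slides with about 2 N of friction, stays where it is put, and rides along with the leg.
- leg_index (a point): Silver index at the -y end of the T-bar, on the bar's centre line, 47 mm above the table. It moves with the leg.
- pointer: Marks the length: black saddle 14 x 22 x 14 mm on the gauge rail with an upright brass blade 3 mm thick, top 53 mm above the table. Origin on the table under the blade; axes as the stand's. Fixed. The leg is at its mark when leg_index has the same place along the stand's x as this origin (0.025 to 0.065 m of leg travel).
- jar: Amber jar with metal lid, 72 mm across, 110 mm high; origin under its centre. Bystander.
- canister: Canister of dry food with white lid, 96 x 116 x 140 mm; origin under its centre. Bystander.
- tape: Roll of tape lying flat, 90 mm across, 25 mm high; origin under its centre. Bystander.

How it is judged:
On the way, in this order (a step that is already met when the one before it is completed fails the run):
1. the long rod stands in the tube, foot on its floor, and is let go (distance between long_rod_foot and socket_floor below 0.01 m and angle between long_rod_center's own z axis and vertical below 0.12 rad and contact force between the fingers and long_rod below 0.1 N), for 0.2 s.
2. the leg is held at the pointer with the lever still open (x of leg_index in the frame of pointer between -0.005 and 0.005 m and value of joint lever below 0.007 m), for 0.2 s.
3. the lever is fully closed with the leg at the pointer (x of leg_index in the frame of pointer between -0.005 and 0.005 m and value of joint lever above 0.012 m), for 0.2 s.
At the end, for the whole second after the job is handed in: Long rod in the tube: foot within 10 mm of the centre of its floor, lean under 0.12 rad. Leg at rest, index within 5 mm of the pointer along the leg. Lever closed over 12 of its 14 mm. Fingers still squeeze lever tab and thumb rest with over 3 N each (all of step 3 and distance between long_rod_foot and socket_floor below 0.01 m and angle between long_rod_center's own z axis and vertical below 0.12 rad and velocity of joint leg between -0.005 and 0.005 m/s and contact force between the fingers and lever above 3 N and contact force between the fingers and leg_c4 above 3 N); the arm keeps its last pose, push and grip.
It fails at once if the lever is slid closed while the leg is away from the pointer (over 10 mm) (value of joint lever above 0.01 m and (x of leg_index in the frame of pointer above 0.01 m or x of leg_index in the frame of pointer below -0.01 m)).
It fails at once if a bystander is displaced by more than 30 mm (distance of any of short_rod_center, jar, canister, tape from where it was at the start of the episode above 0.03 m).
It also fails if it takes over 54 s, if anything falls off the work surface, if the arm or the gripper's body presses on something with over 40 N, if the wrist force passes 120 N, or if a joint passes its speed limit or range.

## Working session

There is one attempt and no reset: what is moved stays moved. The work goes in short steps, Python scripts to look and compute and a tool call to move; the robot and the scene stay as the last step left them, time stands still between calls to the robot, and variables do not carry over. Pictures are saved under pics/ and viewed, and the job is handed in when it is done.

Besides the shell and the picture viewer there is one more tool, called after "Call:" as name(argument=value, ...), one argument or row to a line, values as JSON. send_rows: Moves the arm, as the interface text tells. Its arguments: {"type":"object","properties":{"claw":{"type":"array","items":{"type":"number"}},"dp":{"type":"array","items":{"type":"array","items":{"type":"number"}}},"twist":{"type":"array","items":{"type":"array","items":{"type":"number"}}}},"required":["claw","dp","twist"]}

```bash
ls; mkdir -p pics; python3 - <<'E'
from rig import ctrl, optics
import cv2, json
print(ctrl.state()); print(ctrl.tcp_to_grasp)
for n in("scene","top"):
    im=optics.capture(n); cv2.imwrite(f"pics/{n}0.png",im[...,::-1]); print(n,optics.camera_info(n))
E
```

```text
pics
{'time': 0.0, 'qpos': array([-1.35209155e+00,  8.79722418e-02,  1.37222332e+00, -8.31003015e-06,
        1.68360680e+00, -1.03074841e-01]), 'joint_vel': array([ 0.00123443, -0.00032594,  0.00083899,  0.00132315,  0.00056647,
        0.00018232]), 'effort': array([-5.48999815e-04, -3.40176308e+01, -3.02433836e+01,  7.17220595e-02,
        3.27058334e-02, -1.78285782e-04]), 'ee_pos': array([ 0.17382809, -0.52123635,  0.20431046]), 'orientation': array([[ 9.48674453e-01,  3.16253924e-01, -4.87490737e-04],
       [ 3.16254224e-01, -9.48672030e-01,  2.15527947e-03],
       [ 2.19146762e-04, -2.19882957e-03, -9.99997559e-01]]), 'contact_force': array([ 0.29851335,  0.11181229, -0.06778115]), 'ft_torque': array([-0.01473464,  0.01829411,  0.03559323]), 'gripper_width': 1.003560836786875}
0.0188
scene {'K': array([[382.93762474,   0.        , 275.07395362],
       [  0.        , 382.93762474, 210.23167189],
       [  0.        ,   0.        ,   1.        ]]), 'dist': array([-0.00847011,  0.        ,  0.        ,  0.        ,  0.        ]), 'view': array([[ 0.40222844,  0.9155051 ,  0.00791755, -0.23879466],
       [ 0.73775261, -0.31898732, -0.59495224, -0.3643953 ],
       [-0.54215621,  0.24514791, -0.80372206,  1.35443815],
       [ 0.        ,  0.        ,  0.        ,  1.        ]])}
top {'K': array([[468.81798405,   0.        , 276.16934033],
       [  0.        , 468.81798405, 209.6229703 ],
       [  0.        ,   0.        ,   1.        ]]), 'dist': array([-0.1155665,  0.       ,  0.       ,  0.       ,  0.       ]), 'view': array([[ 0.06065314, -0.99815216, -0.0036704 , -0.02827985],
       [-0.97654598, -0.05857836, -0.20718718,  0.60295705],
       [ 0.20658932,  0.01615087, -0.97829443,  1.28880622],
       [ 0.        ,  0.        ,  0.        ,  1.        ]])}
```

View pics/scene0.png

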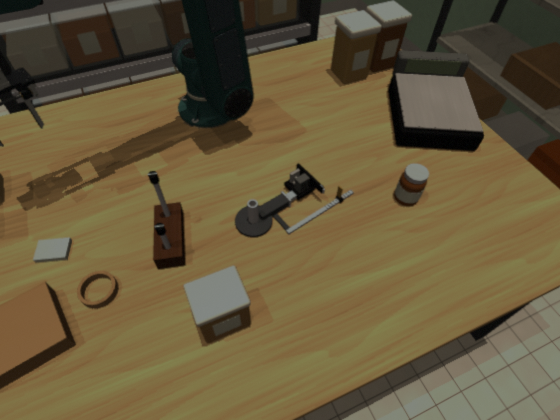

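View pics/top0.png

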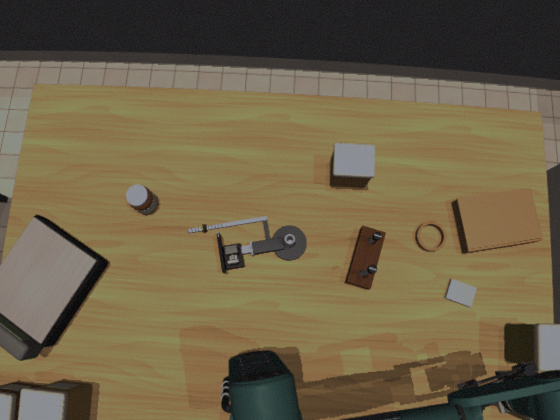

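The scene view shows the rack at (169,235), with the long rod's clip at about (154,175) and the short rod's at about (160,229). The stand foot is at (254,220), the leg head at (300,183) and the pointer at (340,193). I'll zoom in on these.

```bash
python3 - <<'E'
import cv2
a=cv2.imread("pics/scene0.png"); b=cv2.imread("pics/top0.png")
cv2.imwrite("pics/z1.png",cv2.resize(a[155:285,135:365],None,fx=3.4,fy=3.4,interpolation=cv2.INTER_CUBIC))
cv2.imwrite("pics/z2.png",cv2.resize(b[200:300,180:400],None,fx=3.6,fy=3.6,interpolation=cv2.INTER_CUBIC))
E
```

```text
(no output)
```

View pics/z1.png

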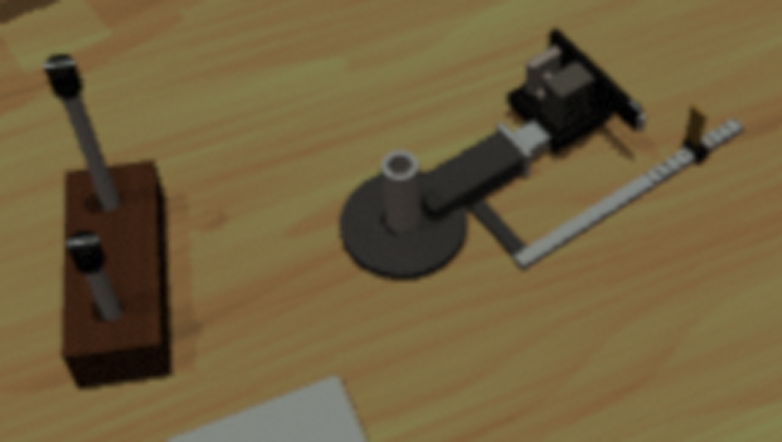

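View pics/z2.png

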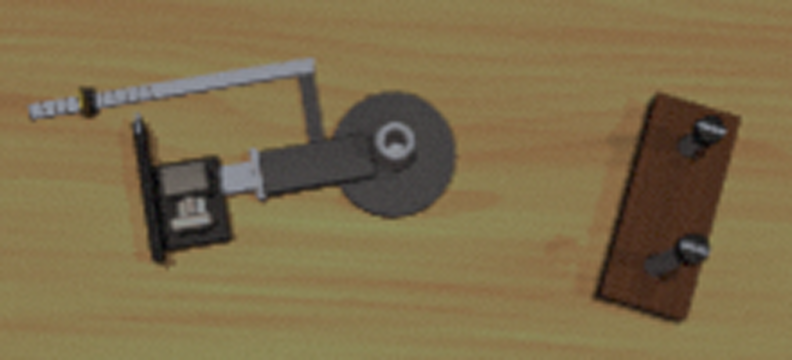

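```bash
cat > h.py <<'E'
import numpy as np, cv2
from scipy.optimize import least_squares
from rig import ctrl, optics
CI={n:optics.camera_info(n) for n in("scene","top")}
def proj(n,P):
    c=CI[n];V=c["view"]
    return cv2.projectPoints(np.asarray(P,float).reshape(-1,3),cv2.Rodrigues(V[:3,:3])[0],V[:3,3],c["K"],c["dist"])[0].reshape(-1,2)
def W(p,l):
    c,s=np.cos(p[2]),np.sin(p[2]); return np.array([p[0]+c*l[0]-s*l[1],p[1]+s*l[0]+c*l[1],l[2]])
E
python3 - <<'E'
from h import *
A=lambda u,v:np.array([135+(u+.5)/3.4-.5,155+(v+.5)/3.4-.5])
B=lambda u,v:np.array([180+(u+.5)/3.6-.5,200+(v+.5)/3.6-.5])
# p: x,y,yaw, leg, pointer x
def pts(p):
    L,q=p[3],p[4]  # L = world stand-x of tbar centreline
    return [("scene",A(400,166),(0,0,.085)),("scene",A(519,258),(.052,-.085,.008)),("scene",A(741,126),(.292,-.085,.008)),
     ("scene",A(697,110),(q,-.085,.053)),("scene",A(641,118),(L,-.058,.047)),("scene",A(555,33),(L,.058,.06)),
     ("top",B(396,139),(0,0,.085)),("top",B(314,65),(.052,-.085,.008)),("top",B(31,112),(.292,-.085,.008)),
     ("top",B(88,100),(q,-.085,.045)),("top",B(139,121),(L,-.058,.05)),("top",B(161,262),(L,.058,.06))]
def r(p): return np.concatenate([proj(n,W(p,l))[0]-uv for n,uv,l in pts(p)])
best=min((least_squares(r,[.5,-.05,y,.19,.24]) for y in (0,1.5,3,-1.5)),key=lambda s:s.cost)
print(best.x,best.cost);print(best.fun.reshape(-1,2).round(1))
# rack
def rp(p):
    s=p[3] # long at y=s*.05
    return [("scene",A(60,61),(0,.05,.208)),("scene",A(83,238),(0,-.05,.138)),("top",B(712,128),(0,-.05,.138)),("top",B(695,244),(0,.05,.208)),
     ("scene",A(66,345),None)][:4]
def r2(p): return np.concatenate([proj(n,W(p,l))[0]-uv for n,uv,l in rp([*p,1])])
b=min((least_squares(r2,[.45,-.25,y]) for y in (0,1.5,3,-1.5)),key=lambda s:s.cost)
print(b.x,b.cost);print(b.fun.reshape(-1,2).round(1));print(W(b.x,(0,.05,.1)),W(b.x,(0,-.05,.1)))
E
```

```text
[ 0.52030361 -0.0346052   1.80788828  0.19943896  0.23859287] 11.601256624256935
[[-0.5 -1. ]
 [-0.5  0.1]
 [-1.7 -2.2]
 [ 0.1  1.1]
 [-0.6  0.7]
 [-1.3 -1.8]
 [-0.1 -0.3]
 [-0.1 -0.6]
 [-0.6  0.2]
 [-0.8 -1.7]
 [-0.5 -1.1]
 [-0.8 -0.9]]
[ 0.4860787  -0.25754362  1.32237714] 0.3700959664409547
[[-0.   0.2]
 [-0.3  0.2]
 [-0.3 -0.4]
 [-0.2  0.6]]
[ 0.43761358 -0.24525002  0.1       ] [ 0.53454382 -0.26983722  0.1       ]
```

```bash
cat >> h.py <<'E'
def plan(tgt,yaw=None):
    "tgt world TCP; yaw deg = world angle of tool y, tool down; prints dp cm, twist"
    from scipy.spatial.transform import Rotation as R
    s=ctrl.state();O=np.array(s["orientation"])
    if yaw is None: yaw=np.degrees(np.arctan2(O[1,1],O[0,1]))
    a=np.radians(yaw);y=np.array([np.cos(a),np.sin(a),0]);z=np.array([0,0,-1.]);x=np.cross(y,z)
    T=np.c_[x,y,z]
    print("pos",s["ee_pos"].round(4),"dp",(O.T@(np.array(tgt)-s["ee_pos"])*100).round(2),"tw",R.from_matrix(O.T@T).as_rotvec().round(3),"F",s["contact_force"].round(1),"g",s["gripper_width"],"t",s["time"])
E
python3 - <<'E'
from h import *
plan([.174,-.521,.27]);plan([.4376,-.2453,.27]);plan([.4376,-.2453,.127])
E
```

```text
pos [ 0.1738 -0.5213  0.2044] dp [ 0.03 -0.03 -6.56] tw [-0.002 -0.    -0.   ] F [ 0.4 -0.6  1.3] g 1.0008909633730696 t 0.1
pos [ 0.1738 -0.5213  0.2044] dp [ 33.75 -17.85  -6.51] tw [-0.002 -0.    -0.   ] F [ 0.4 -0.6  1.3] g 1.0008909633730696 t 0.1
pos [ 0.1738 -0.5213  0.2044] dp [ 33.75 -17.82   7.79] tw [-0.002 -0.    -0.   ] F [ 0.4 -0.6  1.3] g 1.0008909633730696 t 0.1
```

Call:
send_rows(
  claw=[9.4, 9.4, 9.4, 9.4, 9.4, 9.4, 9.4, 9.4],
  dp=[
    [0, 0, -4],
    [1, -0.5, -6.8],
    [33.7, -17.8, -6.5],
    [33.7, -17.8, -6.5],
    [33.7, -17.8, -6.5],
    [33.7, -17.8, -6.5],
    [33.7, -17.8, -6.5],
    [33.7, -17.8, -6.5],
  ],
  twist=[
    [0, 0, 0],
    [0, 0, 0],
    [0, 0, 0],
    [0, 0, 0],
    [0, 0, 0],
    [0, 0, 0],
    [0, 0, 0],
    [0, 0, 0],
  ],
)

```text
time: 0.77
ee_pos: [0.3552, -0.3309, 0.2703]
orientation: [[0.949, 0.316, -0.001], [0.316, -0.949, 0.002], [0.0, -0.003, -1.0]]
contact_force: [1.0, 0.2, 0.1]
gripper_width: 1.0
```

```bash
python3 - <<'E'
from h import *
plan([.4376,-.2453,.27],-71.6)
E
```

```text
pos [ 0.3552 -0.3309  0.2703] dp [10.52 -5.52  0.04] tw [-0.003 -0.     0.   ] F [1.  0.2 0.1] g 1.0002797564401793 t 0.7667
```

Call:
send_rows(
  claw=[9.4, 9.4, 9.4, 9.4, 9.4, 9.4],
  dp=[
    [10.5, -5.5, 0],
    [10.5, -5.5, 0],
    [10.5, -5.5, 0],
    [10.5, -5.5, 0],
    [10.5, -5.5, 0],
    [10.5, -5.5, 0],
  ],
  twist=[
    [-0.003, 0, 0],
    [-0.003, 0, 0],
    [-0.003, 0, 0],
    [-0.003, 0, 0],
    [-0.003, 0, 0],
    [-0.003, 0, 0],
  ],
)

```text
time: 1.27
ee_pos: [0.4371, -0.2457, 0.2699]
orientation: [[0.949, 0.316, -0.001], [0.316, -0.949, -0.001], [-0.001, 0.0, -1.0]]
contact_force: [-0.2, 0.3, -0.2]
gripper_width: 1.003
```

```bash
python3 - <<'E'
from h import *
plan([.4376,-.2453,.127],-71.6)
for n in("scene","top"):
    im=optics.capture(n)[...,::-1].copy(); cv2.imwrite(f"pics/{n}1.png",im)
a=cv2.imread("pics/scene1.png"); b=cv2.imread("pics/top1.png")
x=cv2.resize(a[115:255,105:245],None,fx=2.8,fy=2.8,interpolation=cv2.INTER_CUBIC)
y=cv2.resize(b[200:340,290:430],None,fx=2.8,fy=2.8,interpolation=cv2.INTER_CUBIC)
cv2.imwrite("pics/z3.png",np.hstack([x,y]))
E
```

```text
pos [ 0.4371 -0.2457  0.2699] dp [ 0.08 -0.03 14.29] tw [0.    0.001 0.   ] F [-0.2  0.3 -0.2] g 1.0029964136196112 t 1.2667
```

View pics/z3.png

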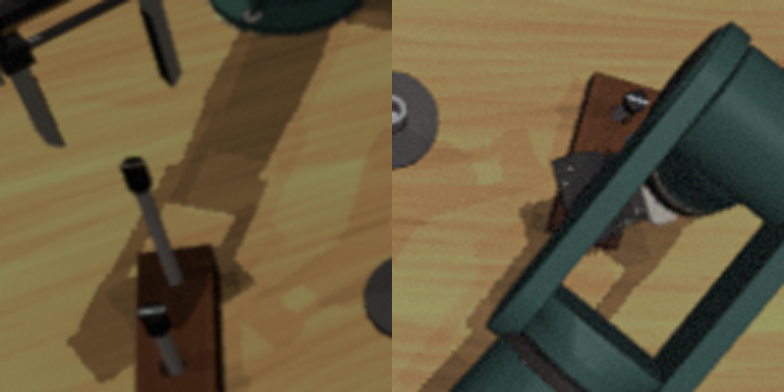

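```bash
python3 - <<'E'
from h import *
s=ctrl.state();O=s["orientation"];p=s["ee_pos"]
print(proj("scene",[p,p+O[:,1]*.047,p-O[:,1]*.047,p+O[:,1]*.0595,p-O[:,1]*.0595]).round(1))
E
```

```text
[[144.5 153.6]
 [125.2 164. ]
 [162.9 143.7]
 [120.  166.9]
 [167.7 141.1]]
```

Call:
send_rows(
  claw=[9.4, 9.4, 9.4, 9.4, 9.4, 9.4, 9.4],
  dp=[
    [0.1, 0, 3],
    [0.1, 0, 6],
    [0.1, 0, 9],
    [0.1, 0, 12],
    [0.1, 0, 14.2],
    [0.1, 0, 14.2],
    [0.1, 0, 14.2],
  ],
  twist=[
    [0, 0, 0],
    [0, 0, 0],
    [0, 0, 0],
    [0, 0, 0],
    [0, 0, 0],
    [0, 0, 0],
    [0, 0, 0],
  ],
)

```text
time: 1.95
ee_pos: [0.4361, -0.2471, 0.1273]
orientation: [[0.95, 0.311, -0.003], [0.311, -0.95, 0.001], [-0.002, -0.002, -1.0]]
contact_force: [0.6, -0.1, 0.2]
gripper_width: 1.0
```

```bash
python3 - <<'E'
from h import *
plan([.4376,-.2453,.127],-71.6)
a=optics.capture("scene")[...,::-1]
cv2.imwrite("pics/z4.png",cv2.resize(a[115:275,105:265],None,fx=3.5,fy=3.5,interpolation=cv2.INTER_CUBIC))
E
```

```text
pos [ 0.4361 -0.2471  0.1273] dp [ 0.2  -0.12  0.03] tw [-0.002  0.002 -0.004] F [ 0.6 -0.1  0.2] g 1.0004261715837066 t 1.95
```

View pics/z4.png

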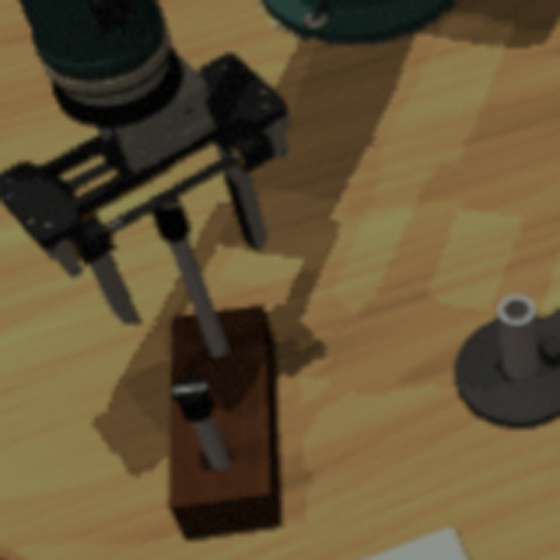

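The rod, at about (196,275), lies midway between the fingertips at (130,318) and (258,243). I'll close the fingers.

Call:
send_rows(
  claw=[9.4, 0.5, 0.5, 0.5, 0.5, 0.5, 0.5, 0.5],
  dp=[
    [0.2, -0.1, 0],
    [0.2, -0.1, 0],
    [0.2, -0.1, 0],
    [0.2, -0.1, 0],
    [0.2, -0.1, 0],
    [0.2, -0.1, 0],
    [0.2, -0.1, 0],
    [0.2, -0.1, 0],
  ],
  twist=[
    [0, 0, 0],
    [0, 0, 0],
    [0, 0, 0],
    [0, 0, 0],
    [0, 0, 0],
    [0, 0, 0],
    [0, 0, 0],
    [0, 0, 0],
  ],
)

```text
time: 2.67
ee_pos: [0.4389, -0.2459, 0.1292]
orientation: [[0.95, 0.312, 0.0], [0.312, -0.95, -0.001], [-0.0, 0.001, -1.0]]
contact_force: [-0.6, 0.3, -0.1]
gripper_width: 0.539
```

Call:
send_rows(
  claw=[0.5, 0.5, 0.5, 0.5],
  dp=[
    [0, 0, 0],
    [0, 0, 0],
    [0, 0, 0],
    [0, 0, 0],
  ],
  twist=[
    [0, 0, 0],
    [0, 0, 0],
    [0, 0, 0],
    [0, 0, 0],
  ],
)

```text
time: 3.0
ee_pos: [0.4388, -0.2459, 0.1291]
orientation: [[0.95, 0.312, 0.0], [0.312, -0.95, -0.001], [-0.0, 0.001, -1.0]]
contact_force: [0.1, -0.6, -0.5]
gripper_width: 0.259
```

Call:
send_rows(
  claw=[0.5, 0.5, 0.5, 0.5, 0.5, 0.5],
  dp=[
    [0, 0, 0],
    [0, 0, 0],
    [0, 0, 0],
    [0, 0, 0],
    [0, 0, 0],
    [0, 0, 0],
  ],
  twist=[
    [0, 0, 0],
    [0, 0, 0],
    [0, 0, 0],
    [0, 0, 0],
    [0, 0, 0],
    [0, 0, 0],
  ],
)

```text
time: 3.5
ee_pos: [0.4389, -0.246, 0.1291]
orientation: [[0.95, 0.312, 0.0], [0.312, -0.95, -0.001], [-0.0, 0.001, -1.0]]
contact_force: [-0.2, -0.7, -0.8]
gripper_width: 0.226
```

Call:
send_rows(
  claw=[0.5, 0.5, 0.5],
  dp=[
    [0, 0, 0],
    [0, 0, 0],
    [0, 0, 0],
  ],
  twist=[
    [0, 0, 0],
    [0, 0, 0],
    [0, 0, 0],
  ],
)

```text
time: 3.75
ee_pos: [0.4388, -0.246, 0.1291]
orientation: [[0.95, 0.312, 0.0], [0.312, -0.95, -0.001], [-0.0, 0.001, -1.0]]
contact_force: [-0.1, -0.1, 0.6]
gripper_width: 0.219
```

```bash
python3 - <<'E'
from h import *
a=optics.capture("scene")[...,::-1]
cv2.imwrite("pics/z5.png",cv2.resize(a[125:245,105:225],None,fx=4.8,fy=4.8,interpolation=cv2.INTER_CUBIC))
E
```

```text
(no output)
```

View pics/z5.png

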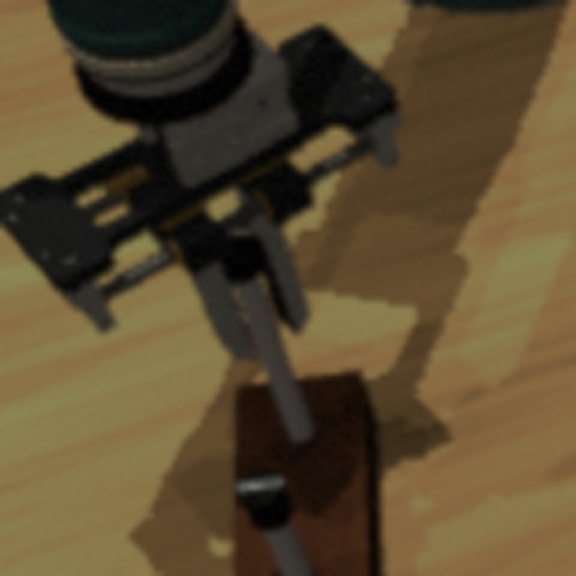

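Call:
send_rows(
  claw=[0, 0, 0, 0, 0, 0, 0, 0],
  dp=[
    [0, 0, 0],
    [0, 0, 0],
    [0, 0, 0],
    [0, 0, 0],
    [0, 0, 0],
    [0, 0, 0],
    [0, 0, 0],
    [0, 0, 0],
  ],
  twist=[
    [0, 0, 0],
    [0, 0, 0],
    [0, 0, 0],
    [0, 0, 0],
    [0, 0, 0],
    [0, 0, 0],
    [0, 0, 0],
    [0, 0, 0],
  ],
)

```text
time: 4.47
ee_pos: [0.4389, -0.2459, 0.1291]
orientation: [[0.95, 0.312, 0.0], [0.312, -0.95, -0.001], [-0.0, 0.001, -1.0]]
contact_force: [0.3, 0.4, 0.1]
gripper_width: 0.226
```

The opening has stalled at 21 mm. The fingers have caught the 22 mm clip above the pads, so I'll open and grip the clip squarely with the pads, 47 mm higher.

Call:
send_rows(
  claw=[5, 5, 5, 5, 5, 5, 5, 5],
  dp=[
    [0, 0, 0],
    [0, 0, 0],
    [0, 0, 0],
    [0, 0, 0],
    [0, 0, -2],
    [0, 0, -4.6],
    [0, 0, -4.6],
    [0, 0, -4.6],
  ],
  twist=[
    [0, 0, 0],
    [0, 0, 0],
    [0, 0, 0],
    [0, 0, 0],
    [0, 0, 0],
    [0, 0, 0],
    [0, 0, 0],
    [0, 0, 0],
  ],
)

```text
time: 5.13
ee_pos: [0.4398, -0.2465, 0.1769]
orientation: [[0.95, 0.312, 0.003], [0.312, -0.95, -0.004], [0.002, 0.004, -1.0]]
contact_force: [0.4, 0.1, -0.7]
gripper_width: 0.532
```

```bash
python3 - <<'E'
from h import *
plan([.4382,-.2456,.176],-71.6)
a=optics.capture("scene")[...,::-1]
cv2.imwrite("pics/z6.png",cv2.resize(a[115:235,105:225],None,fx=4.8,fy=4.8,interpolation=cv2.INTER_CUBIC))
E
```

```text
pos [ 0.4398 -0.2465  0.1769] dp [-0.12 -0.14  0.09] tw [ 0.004 -0.002 -0.004] F [ 0.4  0.1 -0.7] g 0.5317504312026976 t 5.1333
```

View pics/z6.png

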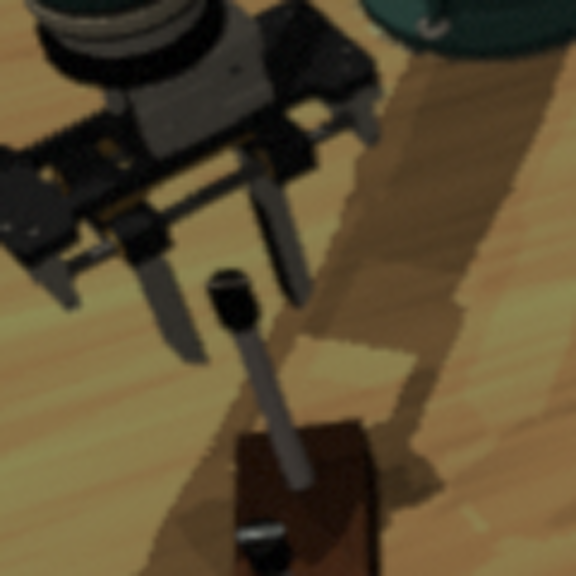

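```bash
cat >> h.py <<'E'
def ray(n,uv,z):
    c=CI[n];V=c["view"];u=cv2.undistortPoints(np.array([[uv]],float),c["K"],c["dist"])[0,0]
    R=V[:3,:3];C=-R.T@V[:3,3];d=R.T@np.array([*u,1]);return C+d*(z-C[2])/d[2]
E
python3 - <<'E'
from h import *
f=lambda u,v:(105+u/4.8-.4,115+v/4.8-.4)
print(ray("scene",f(229,280),.208),ray("scene",f(242,335),.178))
print(ray("scene",f(197,360),.177),ray("scene",f(302,303),.177))
E
```

```text
[ 0.43805631 -0.24525624  0.208     ] [ 0.44695177 -0.24835244  0.178     ]
[ 0.45315596 -0.27230166  0.177     ] [ 0.43711961 -0.21590083  0.177     ]
```

Call:
send_rows(
  claw=[5, 0.5, 0.5, 0.5, 0.5, 0.5, 0.5, 0.5],
  dp=[
    [-0.1, -0.1, 0.1],
    [-0.1, -0.1, 0.1],
    [-0.1, -0.1, 0.1],
    [-0.1, -0.1, 0.1],
    [-0.1, -0.1, 0.1],
    [-0.1, -0.1, 0.1],
    [-0.1, -0.1, 0.1],
    [-0.1, -0.1, 0.1],
  ],
  twist=[
    [0.004, -0.002, 0],
    [0.004, -0.002, 0],
    [0.004, -0.002, 0],
    [0.004, -0.002, 0],
    [0.004, -0.002, 0],
    [0.004, -0.002, 0],
    [0.004, -0.002, 0],
    [0.004, -0.002, 0],
  ],
)

```text
time: 5.85
ee_pos: [0.4376, -0.2453, 0.174]
orientation: [[0.95, 0.312, -0.003], [0.312, -0.95, 0.002], [-0.002, -0.002, -1.0]]
contact_force: [-0.2, 0.9, -1.0]
gripper_width: 0.233
```

Call:
send_rows(
  claw=[0.5, 0.5, 0.5, 0.5],
  dp=[
    [0, 0, 0],
    [0, 0, 0],
    [0, 0, 0],
    [0, 0, 0],
  ],
  twist=[
    [0, 0, 0],
    [0, 0, 0],
    [0, 0, 0],
    [0, 0, 0],
  ],
)

```text
time: 6.18
ee_pos: [0.4376, -0.2452, 0.1739]
orientation: [[0.95, 0.312, -0.003], [0.312, -0.95, 0.002], [-0.002, -0.003, -1.0]]
contact_force: [0.8, -0.0, -1.5]
gripper_width: 0.224
```

```bash
python3 - <<'E'
from h import *
plan([.4382,-.2456,.32],-71.6)
a=optics.capture("scene")[...,::-1]
cv2.imwrite("pics/z7.png",cv2.resize(a[115:235,105:225],None,fx=4.8,fy=4.8,interpolation=cv2.INTER_CUBIC))
E
```

```text
pos [ 0.4376 -0.2452  0.1739] dp [ 2.000e-02  1.000e-02 -1.461e+01] tw [-0.003  0.002 -0.004] F [ 0.8 -0.  -1.5] g 0.2240515284167406 t 6.1833
```

View pics/z7.png

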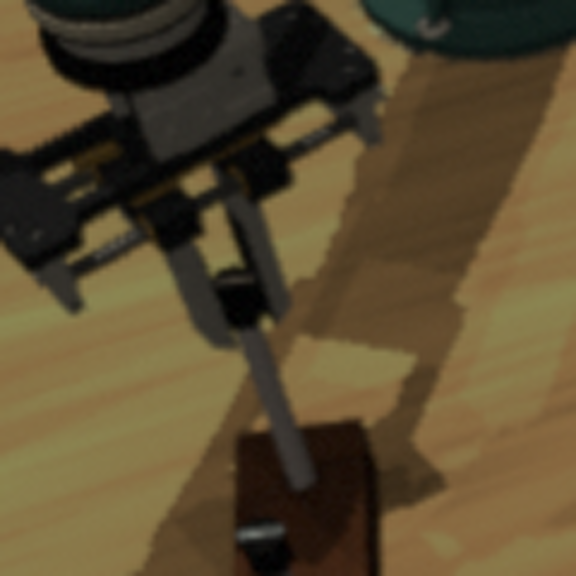

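The clip at (240,300) is held squarely between the pads. I'll lift the rod straight up.

Call:
send_rows(
  claw=[0.5, 0.5, 0.5, 0.5, 0.5, 0.5, 0.5],
  dp=[
    [0, 0, -1.5],
    [0, 0, -4],
    [0, 0, -7],
    [0, 0, -10],
    [0, 0, -12],
    [0, 0, -12],
    [0, 0, -12],
  ],
  twist=[
    [-0.002, 0.002, 0],
    [-0.002, 0.002, 0],
    [-0.002, 0.002, 0],
    [-0.002, 0.002, 0],
    [-0.002, 0.002, 0],
    [-0.002, 0.002, 0],
    [-0.002, 0.002, 0],
  ],
)

```text
time: 6.82
ee_pos: [0.4384, -0.2458, 0.2947]
orientation: [[0.95, 0.312, 0.002], [0.312, -0.95, -0.001], [0.001, 0.002, -1.0]]
contact_force: [-0.0, 0.1, -1.4]
gripper_width: 0.226
```

```bash
python3 - <<'E'
from h import *
A=lambda u,v:np.array([135+(u+.5)/3.4-.5,155+(v+.5)/3.4-.5])
B=lambda u,v:np.array([180+(u+.5)/3.6-.5,200+(v+.5)/3.6-.5])
print(ray("scene",A(400,166),.085),ray("top",B(396,139),.085))
plan([.520,-.035,.292],-71.6)
a=optics.capture("scene")[...,::-1]; b=optics.capture("top")[...,::-1]
x=cv2.resize(a[60:220,80:240],None,fx=2.4,fy=2.4,interpolation=cv2.INTER_CUBIC)
y=cv2.resize(b[180:340,270:430],None,fx=2.4,fy=2.4,interpolation=cv2.INTER_CUBIC)
cv2.imwrite("pics/z8.png",np.hstack([x,y]))
E
```

```text
[ 0.52374109 -0.03457749  0.085     ] [ 0.51939164 -0.0348795   0.085     ]
pos [ 0.4384 -0.2458  0.2947] dp [ 14.33 -17.48   0.27] tw [ 0.002 -0.001 -0.004] F [-0.   0.1 -1.4] g 0.2259037426615984 t 6.8167
```

View pics/z8.png

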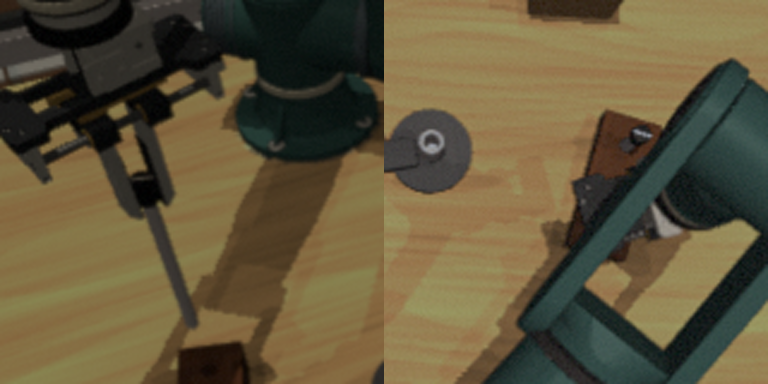

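The rod is lifted, with its foot at (191,325) in the crop. Next I'll carry it to above the tube.

Call:
send_rows(
  claw=[0.5, 0.5, 0.5, 0.5, 0.5, 0.5, 0.5, 0.5],
  dp=[
    [1.5, -1.8, 0],
    [3.7, -4.5, 0],
    [5.9, -7.2, 0.2],
    [8.1, -9.9, 0.2],
    [10.4, -12.7, 0.2],
    [12.8, -15.7, 0.2],
    [14.3, -17.5, 0.2],
    [14.3, -17.5, 0.2],
  ],
  twist=[
    [0, 0, 0],
    [0, 0, 0],
    [0, 0, 0],
    [0, 0, 0],
    [0, 0, 0],
    [0, 0, 0],
    [0, 0, 0],
    [0, 0, 0],
  ],
)

```text
time: 7.58
ee_pos: [0.5187, -0.0299, 0.2868]
orientation: [[0.948, 0.318, -0.008], [0.318, -0.948, 0.005], [-0.006, -0.008, -1.0]]
contact_force: [0.5, -0.2, -0.8]
gripper_width: 0.231
```

Call:
send_rows(
  claw=[0.5, 0.5, 0.5],
  dp=[
    [0, 0, 0],
    [0, 0, 0],
    [0, 0, 0],
  ],
  twist=[
    [0, 0, 0],
    [0, 0, 0],
    [0, 0, 0],
  ],
)

```text
time: 7.83
ee_pos: [0.518, -0.0307, 0.2854]
orientation: [[0.948, 0.317, -0.011], [0.317, -0.948, 0.005], [-0.008, -0.009, -1.0]]
contact_force: [-0.4, 0.1, -1.1]
gripper_width: 0.227
```

```bash
python3 - <<'E'
from h import *
plan([.520,-.035,.292],-71.6)
a=optics.capture("scene")[...,::-1]; b=optics.capture("top")[...,::-1]
cv2.imwrite("pics/s9.png",a)
x=cv2.resize(a[80:250,180:330],None,fx=3.4,fy=3.4,interpolation=cv2.INTER_CUBIC)
cv2.imwrite("pics/z9.png",x);cv2.imwrite("pics/t9.png",b)
E
```

```text
pos [ 0.518  -0.0307  0.2854] dp [ 0.05  0.47 -0.66] tw [-0.009  0.008  0.001] F [-0.4  0.1 -1.1] g 0.2269483582516089 t 7.8333
```

View pics/z9.png

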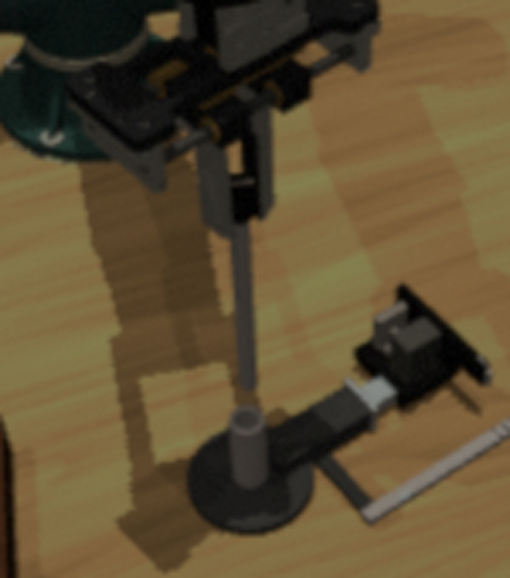

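View pics/t9.png

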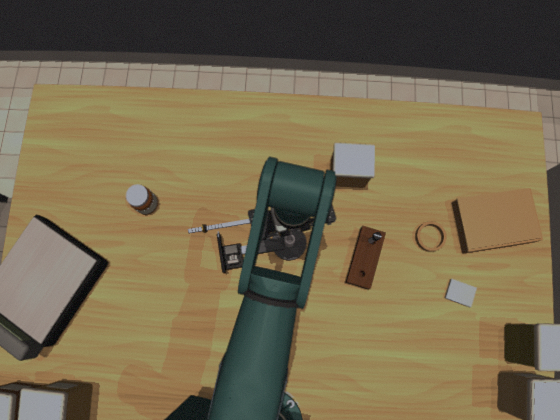

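```bash
python3 - <<'E'
from h import *
f=lambda u,v:(180+(u+.5)/3.4-.5,80+(v+.5)/3.4-.5)
print(ray("scene",f(247,421),.085),ray("scene",f(248,387),.1194),ray("scene",f(238,230),.2804))
a=cv2.imread("pics/s9.png");b=cv2.imread("pics/t9.png")
x=cv2.resize(a[150:225,225:280],None,fx=7,fy=7,interpolation=cv2.INTER_CUBIC)
y=cv2.resize(b[205:280,255:310],None,fx=7,fy=7,interpolation=cv2.INTER_CUBIC)
im=np.hstack([x,y]);cv2.imwrite("pics/z10.png",cv2.convertScaleAbs(im,alpha=1.6,beta=10))
E
```

```text
[ 0.52374109 -0.03457749  0.085     ] [ 0.51947073 -0.03060354  0.1194    ] [ 0.51959024 -0.03080076  0.2804    ]
```

View pics/z10.png

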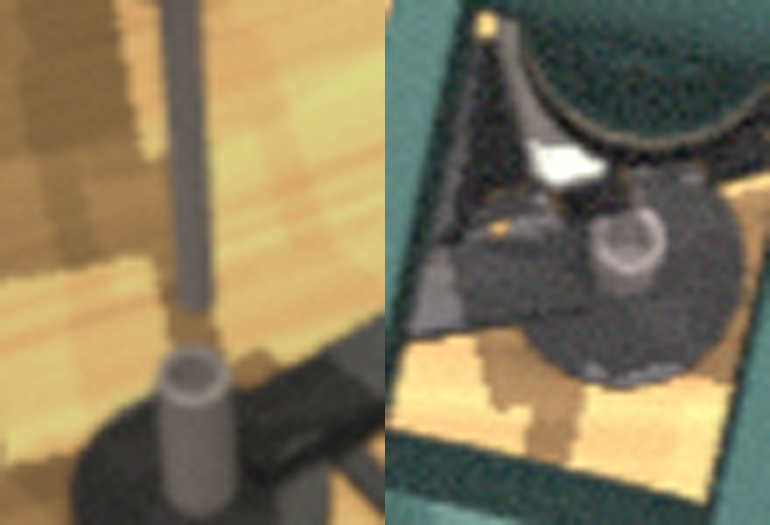

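```bash
python3 - <<'E'
from h import *
plan([.5207,-.0344,.268],-71.6)
E
```

```text
pos [ 0.5183 -0.031   0.2864] dp [0.13 0.41 1.83] tw [-0.008  0.007  0.001] F [-0.4 -0.1 -0.9] g 0.22849382132769186 t 7.9333
```

Call:
send_rows(
  claw=[0.5, 0.5, 0.5, 0.5, 0.5, 0.5],
  dp=[
    [0.07, 0.2, 0.7],
    [0.13, 0.41, 1.4],
    [0.13, 0.41, 1.6],
    [0.13, 0.41, 1.6],
    [0.13, 0.41, 1.6],
    [0.13, 0.41, 1.6],
  ],
  twist=[
    [-0.005, 0.004, 0],
    [-0.008, 0.007, 0],
    [-0.008, 0.007, 0],
    [-0.008, 0.007, 0],
    [-0.008, 0.007, 0],
    [-0.008, 0.007, 0],
  ],
)

```text
time: 8.43
ee_pos: [0.5207, -0.0345, 0.2705]
orientation: [[0.949, 0.316, 0.001], [0.316, -0.949, -0.0], [0.001, 0.0, -1.0]]
contact_force: [-0.4, 0.2, -1.5]
gripper_width: 0.23
```

```bash
python3 - <<'E'
from h import *
plan([.5207,-.0344,.262],-71.6)
a=optics.capture("scene")[...,::-1]; b=optics.capture("top")[...,::-1]
x=cv2.resize(a[150:225,225:280],None,fx=7,fy=7,interpolation=cv2.INTER_CUBIC)
y=cv2.resize(b[205:280,255:310],None,fx=7,fy=7,interpolation=cv2.INTER_CUBIC)
im=np.hstack([x,y]);cv2.imwrite("pics/z11.png",cv2.convertScaleAbs(im,alpha=1.6,beta=10))
E
```

```text
pos [ 0.5207 -0.0345  0.2705] dp [-0.   -0.01  0.85] tw [ 0.    -0.001  0.   ] F [-0.4  0.2 -1.5] g 0.2299727524967737 t 8.4333
```

View pics/z11.png

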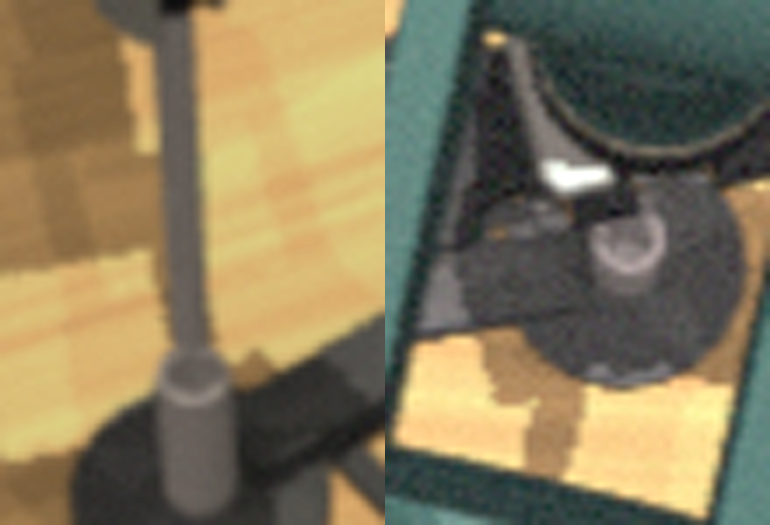

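```bash
python3 - <<'E'
from h import *
f=lambda u,v:(225+(u+.5)/7-.5,150+(v+.5)/7-.5)
m=ray("scene",f(196,375),.085)
for v in(339,342,345): print(m-ray("scene",f(191,v),.1046))
print(proj("scene",[.5207,-.0345,.1046]),proj("scene",[.5203,-.0346,.085]),f(191,342),f(196,375))
E
```

```text
[ 0.00182871  0.0004083  -0.0196    ]
[ 0.00053085  0.00092351 -0.0196    ]
[-0.00076481  0.00143785 -0.0196    ]
[[251.57701243 197.92855455]] [[251.79642785 202.50953773]] (251.85714285714286, 198.42857142857144) (252.57142857142858, 203.14285714285714)
```

Call:
send_rows(
  claw=[0.5, 0.5, 0.5, 0.5, 0.5, 0.5, 0.5, 0.5],
  dp=[
    [0.09, -0.04, 0.4],
    [0.09, -0.04, 0.8],
    [0.09, -0.04, 1.2],
    [0.09, -0.04, 1.6],
    [0.09, -0.04, 2.0],
    [0.09, -0.04, 2.5],
    [0.09, -0.04, 3.0],
    [0.09, -0.04, 3.0],
  ],
  twist=[
    [0, 0, 0],
    [0, 0, 0],
    [0, 0, 0],
    [0, 0, 0],
    [0, 0, 0],
    [0, 0, 0],
    [0, 0, 0],
    [0, 0, 0],
  ],
)

```text
time: 9.2
ee_pos: [0.521, -0.0336, 0.2391]
orientation: [[0.949, 0.316, -0.001], [0.316, -0.949, 0.0], [-0.001, -0.001, -1.0]]
contact_force: [-0.7, -0.5, -0.7]
gripper_width: 0.232
```

```bash
python3 - <<'E'
from h import *
plan([.5214,-.0337,.184],-71.6)
a=optics.capture("scene")[...,::-1]
x=cv2.resize(a[140:225,225:280],None,fx=7,fy=7,interpolation=cv2.INTER_CUBIC)
cv2.imwrite("pics/z12.png",cv2.convertScaleAbs(x,alpha=1.6,beta=10))
E
```

```text
pos [ 0.521  -0.0336  0.2391] dp [0.04 0.02 5.51] tw [-0.001  0.001  0.001] F [-0.7 -0.5 -0.7] g 0.23196677972966787 t 9.2
```

View pics/z12.png

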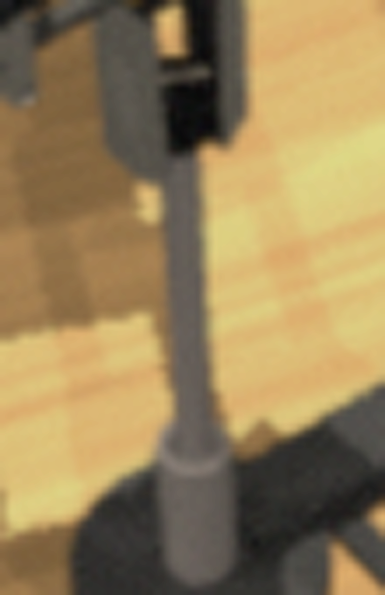

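The foot is inside the mouth at (194,440), and there is no contact force. I'll keep lowering.

Call:
send_rows(
  claw=[0.5, 0.5, 0.5, 0.5, 0.5, 0.5, 0.5, 0.5],
  dp=[
    [0, 0, 0.8],
    [0, 0, 1.6],
    [0, 0, 2.4],
    [0, 0, 3.2],
    [0, 0, 4.0],
    [0, 0, 4.7],
    [0, 0, 5.3],
    [0, 0, 5.3],
  ],
  twist=[
    [0, 0, 0],
    [0, 0, 0],
    [0, 0, 0],
    [0, 0, 0],
    [0, 0, 0],
    [0, 0, 0],
    [0, 0, 0],
    [0, 0, 0],
  ],
)

```text
time: 9.92
ee_pos: [0.5203, -0.0335, 0.1848]
orientation: [[0.949, 0.316, -0.004], [0.316, -0.949, 0.001], [-0.003, -0.002, -1.0]]
contact_force: [-0.2, 0.1, -1.8]
gripper_width: 0.229
```

Call:
send_rows(
  claw=[0.5, 0.5, 0.5],
  dp=[
    [0, 0, 0.2],
    [0, 0, 0.2],
    [0, 0, 0.2],
  ],
  twist=[
    [0, 0, 0],
    [0, 0, 0],
    [0, 0, 0],
  ],
)

```text
time: 10.17
ee_pos: [0.5204, -0.0335, 0.183]
orientation: [[0.949, 0.316, -0.003], [0.316, -0.949, 0.001], [-0.003, -0.002, -1.0]]
contact_force: [0.7, 0.8, 0.4]
gripper_width: 0.223
```

Call:
send_rows(
  claw=[4, 6, 6, 6, 6, 6, 6, 6],
  dp=[
    [0, 0, 0],
    [0, 0, 0],
    [0, 0, 0],
    [0, 0, 0],
    [0, 0, 0],
    [0, 0, 0],
    [0, 0, 0],
    [0, 0, 0],
  ],
  twist=[
    [0, 0, 0],
    [0, 0, 0],
    [0, 0, 0],
    [0, 0, 0],
    [0, 0, 0],
    [0, 0, 0],
    [0, 0, 0],
    [0, 0, 0],
  ],
)

```text
time: 10.83
ee_pos: [0.5204, -0.0335, 0.1829]
orientation: [[0.949, 0.316, -0.003], [0.316, -0.949, 0.001], [-0.003, -0.002, -1.0]]
contact_force: [-0.3, 0.5, 0.1]
gripper_width: 0.637
```

```bash
python3 - <<'E'
from h import *
plan([.5204,-.0335,.29],-71.6)
a=optics.capture("scene")[...,::-1]
x=cv2.resize(a[120:225,215:300],None,fx=6,fy=6,interpolation=cv2.INTER_CUBIC)
cv2.imwrite("pics/z13.png",cv2.convertScaleAbs(x,alpha=1.6,beta=10))
E
```

```text
pos [ 0.5204 -0.0335  0.1829] dp [ -0.03  -0.02 -10.71] tw [-0.002  0.003  0.001] F [-0.3  0.5  0.1] g 0.6373032456972021 t 10.8333
```

View pics/z13.png

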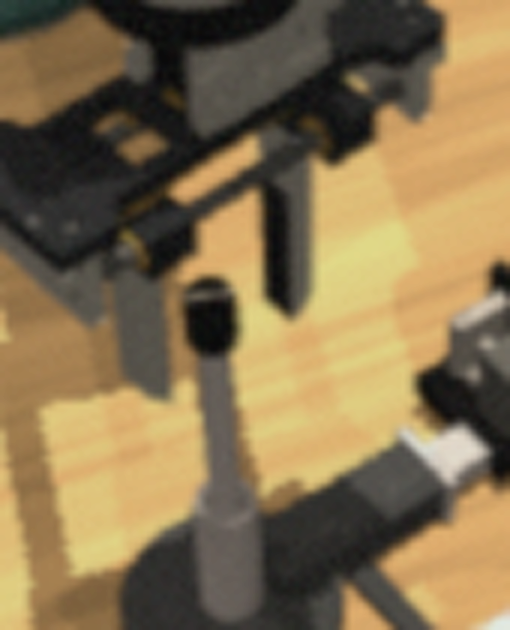

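The rod stands free in the tube, clip at (210,320). I'll lift clear and move over the leg while turning the jaws to the stand's y axis.

Call:
send_rows(
  claw=[9.4, 9.4, 9.4, 9.4, 9.4, 9.4],
  dp=[
    [0, 0, -2],
    [0, 0, -5],
    [0, 0, -8],
    [0, 0, -8],
    [0, 0, -8],
    [0, 0, -8],
  ],
  twist=[
    [0, 0, 0],
    [0, 0, 0],
    [0, 0, 0],
    [0, 0, 0],
    [0, 0, 0],
    [0, 0, 0],
  ],
)

```text
time: 11.38
ee_pos: [0.5205, -0.0335, 0.2622]
orientation: [[0.949, 0.316, -0.004], [0.316, -0.949, 0.001], [-0.004, -0.002, -1.0]]
contact_force: [0.1, -0.1, -0.4]
gripper_width: 0.991
```

```bash
python3 - <<'E'
from h import *
plan([.4807,.1291,.25],13.6)
E
```

```text
pos [ 0.5205 -0.0335  0.2622] dp [  1.38 -16.68   1.25] tw [-4.000e-03  1.000e-03 -1.486e+00] F [ 0.1 -0.1 -0.4] g 0.9908681244357976 t 11.3833
```

Call:
send_rows(
  claw=[9.4, 9.4, 9.4, 9.4, 9.4, 9.4, 9.4, 9.4],
  dp=[
    [0.2, -2, 0],
    [0.4, -4.5, 0],
    [0.6, -7, 0],
    [0.8, -10, 0],
    [1.1, -13, 0.3],
    [1.3, -15.5, 0.6],
    [1.4, -16.7, 1],
    [1.4, -16.7, 1.2],
  ],
  twist=[
    [0, 0, -0.12],
    [0, 0, -0.24],
    [0, 0, -0.36],
    [0, 0, -0.48],
    [0, 0, -0.6],
    [0, 0, -0.72],
    [0, 0, -0.84],
    [0, 0, -0.96],
  ],
)

```text
time: 12.05
ee_pos: [0.479, 0.1318, 0.2477]
orientation: [[0.275, 0.961, -0.009], [0.961, -0.275, 0.001], [-0.001, -0.009, -1.0]]
contact_force: [0.1, -0.4, -0.1]
gripper_width: 0.997
```

```bash
python3 - <<'E'
from h import *
plan([.4807,.1291,.22],13.6)
E
```

```text
pos [0.479  0.1318 0.2477] dp [-0.2   0.27  2.77] tw [-0.009 -0.001 -0.516] F [ 0.1 -0.4 -0.1] g 0.9966578151393808 t 12.05
```

Call:
send_rows(
  claw=[9.4, 9.4, 9.4, 9.4, 9.4, 9.4, 9.4, 9.4],
  dp=[
    [-0.2, 0.3, 1],
    [-0.2, 0.3, 2],
    [-0.2, 0.3, 4],
    [-0.2, 0.3, 6],
    [-0.2, 0.3, 9],
    [-0.2, 0.3, 11.5],
    [-0.2, 0.3, 11.5],
    [-0.2, 0.3, 11.5],
  ],
  twist=[
    [-0.009, 0, -0.12],
    [-0.009, 0, -0.24],
    [-0.009, 0, -0.36],
    [-0.009, 0, -0.48],
    [-0.009, 0, -0.516],
    [-0.009, 0, -0.516],
    [-0.009, 0, -0.516],
    [-0.009, 0, -0.516],
  ],
)

```text
time: 12.72
ee_pos: [0.4781, 0.1288, 0.1298]
orientation: [[-0.235, 0.972, -0.007], [0.972, 0.235, -0.0], [0.002, -0.007, -1.0]]
contact_force: [-0.8, -0.7, 1.0]
gripper_width: 1.003
```

```bash
python3 - <<'E'
from h import *
plan([.4807,.1291,.034],13.6)
a=optics.capture("scene")[...,::-1]; b=optics.capture("top")[...,::-1]
cv2.imwrite("pics/s14.png",a);cv2.imwrite("pics/t14.png",b)
x=cv2.resize(a[110:230,225:365],None,fx=5,fy=5,interpolation=cv2.INTER_CUBIC)
cv2.imwrite("pics/z14.png",cv2.convertScaleAbs(x,alpha=1.6,beta=10))
y=cv2.resize(b[190:300,170:310],None,fx=5,fy=5,interpolation=cv2.INTER_CUBIC)
cv2.imwrite("pics/z15.png",cv2.convertScaleAbs(y,alpha=1.6,beta=10))
E
```

```text
pos [0.4781 0.1288 0.1298] dp [-0.05  0.33  9.58] tw [-0.007 -0.002 -0.001] F [-0.8 -0.7  1. ] g 1.0028158169465196 t 12.7167
```

View pics/z14.png

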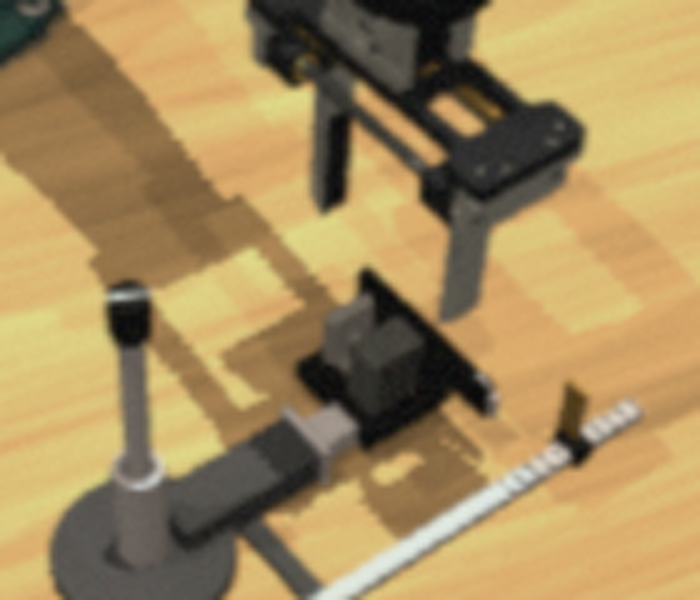

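View pics/z15.png

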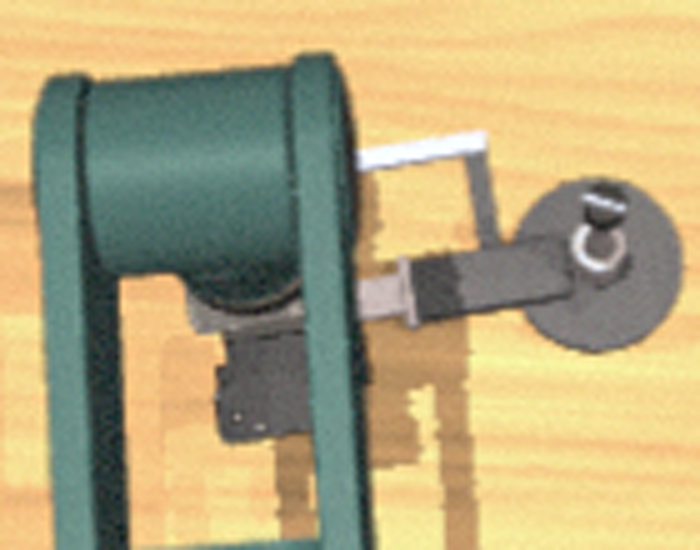

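```bash
cat > ov.py <<'E'
from h import *
P=[.5203,-.0346,1.8079]
def overlay(img,n,L,q,lev,x0,y0,w,h,s,out,P=P):
    im=cv2.convertScaleAbs(cv2.resize(img[y0:y0+h,x0:x0+w],None,fx=s,fy=s,interpolation=cv2.INTER_CUBIC),alpha=1.6,beta=10)
    def poly(pts,col):
        uv=proj(n,[W(P,p) for p in pts]); uv=((uv-[x0,y0]+.5)*s-.5).round().astype(int)
        cv2.polylines(im,[uv],True,col,1)
    rect=lambda xa,xb,ya,yb,z:[(xa,ya,z),(xb,ya,z),(xb,yb,z),(xa,yb,z)]
    g=L-.031
    poly(rect(g-.018,g+.018,-.019,.005,.071),(0,0,255))
    poly(rect(g-.016,g+.016,.023-lev,.033-lev,.068),(255,0,0))
    poly(rect(L-.005,L+.005,-.058,.058,.06),(0,255,0))
    poly([(q,-.085-.011,.053),(q,-.085+.011,.053),(q,-.085+.011,.014),(q,-.085-.011,.014)],(255,0,255))
    poly([(L,-.058,.047),(L,-.06,.047)],(0,255,255))
    poly(rect(.052,.292,-.088,-.082,.008),(255,255,0))
    poly([(.0145*np.cos(t),.0145*np.sin(t),.085) for t in np.arange(0,6.28,.3)],(0,255,255))
    cv2.imwrite(out,im)
E
python3 - <<'E'
from ov import *
overlay(cv2.imread("pics/scene0.png"),"scene",.1994,.2386,0,235,145,130,95,6,"pics/o1.png")
overlay(cv2.imread("pics/top0.png"),"top",.1994,.2386,0,180,205,130,80,6,"pics/o2.png")
E
```

```text
(no output)
```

View pics/o1.png

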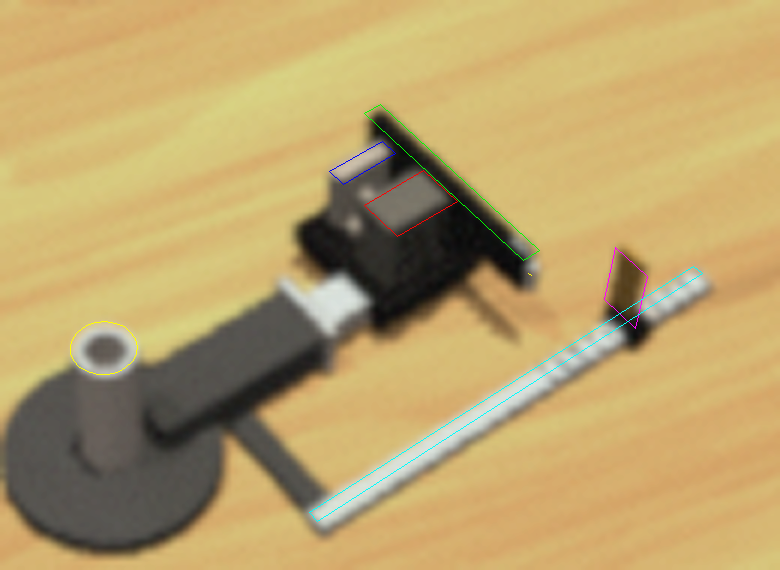

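View pics/o2.png

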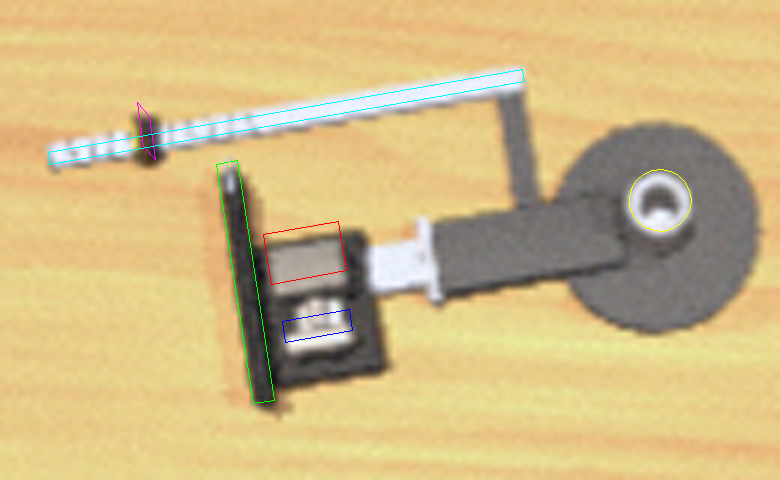

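The model overlay agrees with both views to within about 2 mm: rest, tab, T-bar, rail and pointer. I'll descend over the head.

Call:
send_rows(
  claw=[9.4, 9.4, 9.4, 9.4, 9.4, 9.4],
  dp=[
    [0, 0.3, 1.5],
    [0, 0.3, 3.5],
    [0, 0.3, 5],
    [0, 0.3, 5],
    [0, 0.3, 5],
    [0, 0.3, 5],
  ],
  twist=[
    [-0.007, 0, 0],
    [-0.007, 0, 0],
    [-0.007, 0, 0],
    [-0.007, 0, 0],
    [-0.007, 0, 0],
    [-0.007, 0, 0],
  ],
)

```text
time: 13.32
ee_pos: [0.4851, 0.1302, 0.0858]
orientation: [[-0.235, 0.972, 0.011], [0.972, 0.235, 0.003], [0.001, 0.012, -1.0]]
contact_force: [-0.2, -0.8, 0.7]
gripper_width: 1.003
```

```bash
python3 - <<'E'
from h import *
plan([.4807,.1291,.034],13.6)
a=optics.capture("scene")[...,::-1]
x=cv2.resize(a[110:230,245:365],None,fx=5,fy=5,interpolation=cv2.INTER_CUBIC)
cv2.imwrite("pics/z16.png",cv2.convertScaleAbs(x,alpha=1.6,beta=10))
E
```

```text
pos [0.4851 0.1302 0.0858] dp [-0.   -0.52  5.18] tw [ 0.012 -0.001 -0.001] F [-0.2 -0.8  0.7] g 1.0031005488501608 t 13.3167
```

View pics/z16.png

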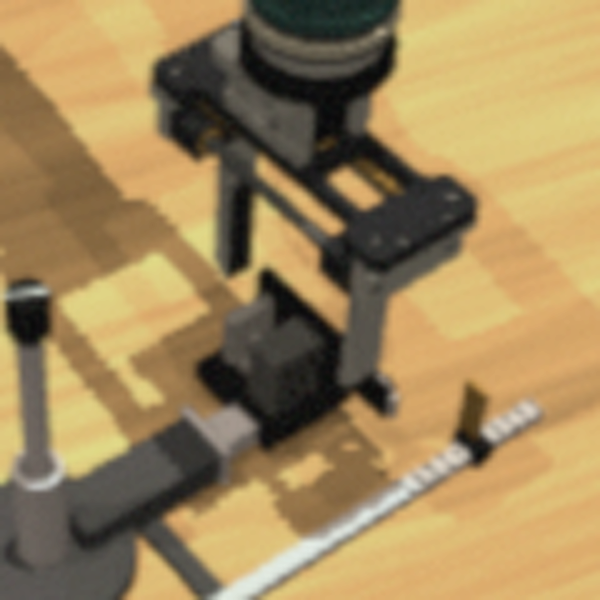

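Call:
send_rows(
  claw=[9.4, 9.4, 9.4, 9.4, 9.4],
  dp=[
    [0, -0.4, 0],
    [0, -0.4, 0],
    [0, -0.4, 0],
    [0, -0.4, 0],
    [0, -0.4, 0],
  ],
  twist=[
    [0.008, 0, 0],
    [0.008, 0, 0],
    [0.008, 0, 0],
    [0.008, 0, 0],
    [0.008, 0, 0],
  ],
)

```text
time: 13.78
ee_pos: [0.4814, 0.1293, 0.086]
orientation: [[-0.235, 0.972, 0.004], [0.972, 0.235, 0.002], [0.001, 0.004, -1.0]]
contact_force: [0.6, 0.4, 0.0]
gripper_width: 1.003
```

```bash
python3 - <<'E'
from h import *
plan([.4807,.1291,.034],13.6)
E
```

```text
pos [0.4814 0.1293 0.086 ] dp [-0.   -0.09  5.2 ] tw [ 0.004 -0.001 -0.001] F [0.6 0.4 0. ] g 1.0026602055812233 t 13.7833
```

Call:
send_rows(
  claw=[9.4, 9.4, 9.4, 9.4, 9.4, 9.4, 9.4],
  dp=[
    [0, -0.05, 1],
    [0, -0.05, 2],
    [0, -0.05, 3],
    [0, -0.05, 4],
    [0, -0.05, 5],
    [0, -0.05, 5.2],
    [0, -0.05, 5.2],
  ],
  twist=[
    [0.003, 0, 0],
    [0.003, 0, 0],
    [0.003, 0, 0],
    [0.003, 0, 0],
    [0.003, 0, 0],
    [0.003, 0, 0],
    [0.003, 0, 0],
  ],
)

```text
time: 14.37
ee_pos: [0.48, 0.1291, 0.0323]
orientation: [[-0.235, 0.972, -0.002], [0.972, 0.235, 0.0], [0.001, -0.002, -1.0]]
contact_force: [-0.4, -0.2, -0.8]
gripper_width: 1.001
```

```bash
python3 - <<'E'
from h import *
plan([.4807,.1291,.034],13.6)
a=optics.capture("scene")[...,::-1]
x=cv2.resize(a[110:230,245:365],None,fx=5,fy=5,interpolation=cv2.INTER_CUBIC)
cv2.imwrite("pics/z17.png",cv2.convertScaleAbs(x,alpha=1.6,beta=10))
E
```

```text
pos [0.48   0.1291 0.0323] dp [-0.01  0.07 -0.17] tw [-0.002 -0.001 -0.001] F [-0.4 -0.2 -0.8] g 1.0012527708594652 t 14.3667
```

View pics/z17.png

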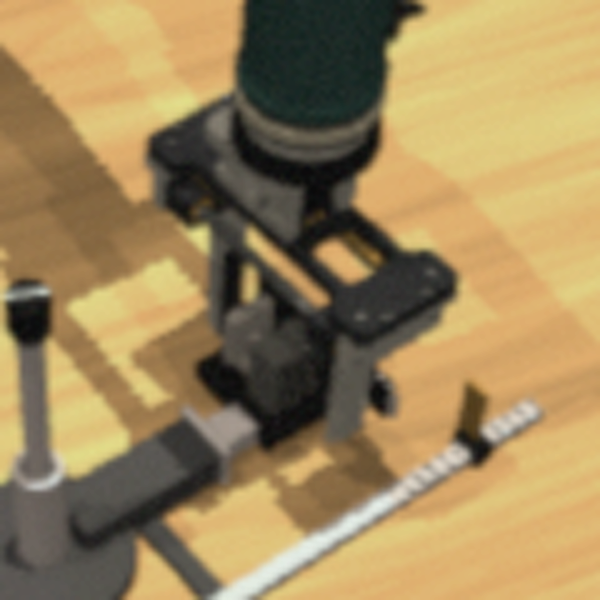

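Both fingers straddle rest and lever. Now I'll draw the leg out.

Call:
send_rows(
  claw=[9.4, 9.4, 9.4, 9.4, 9.4, 9.4, 9.4, 9.4],
  dp=[
    [0.7, 0.05, -0.1],
    [1.4, 0.05, -0.1],
    [2.0, 0.05, -0.1],
    [2.7, 0.05, -0.1],
    [3.4, 0.05, -0.1],
    [4.2, 0.05, -0.1],
    [4.8, 0.05, -0.1],
    [5.2, 0.05, -0.1],
  ],
  twist=[
    [0, 0, 0],
    [0, 0, 0],
    [0, 0, 0],
    [0, 0, 0],
    [0, 0, 0],
    [0, 0, 0],
    [0, 0, 0],
    [0, 0, 0],
  ],
)

```text
time: 15.08
ee_pos: [0.4702, 0.1797, 0.0351]
orientation: [[-0.235, 0.972, 0.003], [0.972, 0.235, -0.001], [-0.002, 0.003, -1.0]]
contact_force: [3.3, -3.9, 0.7]
gripper_width: 1.001
```

Call:
send_rows(
  claw=[9.4, 9.4],
  dp=[
    [0.2, 0, 0],
    [0.2, 0, 0],
  ],
  twist=[
    [0, 0, 0],
    [0, 0, 0],
  ],
)

```text
time: 15.25
ee_pos: [0.4698, 0.1816, 0.0352]
orientation: [[-0.235, 0.972, 0.004], [0.972, 0.235, -0.003], [-0.004, 0.003, -1.0]]
contact_force: [2.2, -3.1, -1.2]
gripper_width: 1.002
```

```bash
python3 - <<'E'
from h import *
g=.1684+.0392+.018
plan([.5203-.2349*g,-.0346+.9720*g,.034],13.6)
a=optics.capture("scene")[...,::-1]; b=optics.capture("top")[...,::-1]
cv2.imwrite("pics/s18.png",a);cv2.imwrite("pics/t18.png",b)
x=cv2.resize(a[110:230,245:365],None,fx=6,fy=6,interpolation=cv2.INTER_CUBIC)[:600]
cv2.imwrite("pics/z18.png",cv2.convertScaleAbs(x,alpha=1.6,beta=10))
y=cv2.resize(b[190:300,170:310],None,fx=5,fy=5,interpolation=cv2.INTER_CUBIC)
cv2.imwrite("pics/z19.png",cv2.convertScaleAbs(y,alpha=1.6,beta=10))
E
```

```text
pos [0.4698 0.1816 0.0352] dp [ 0.36 -0.17  0.12] tw [0.003 0.004 0.   ] F [ 2.2 -3.1 -1.2] g 1.0019197055973446 t 15.25
```

View pics/z18.png

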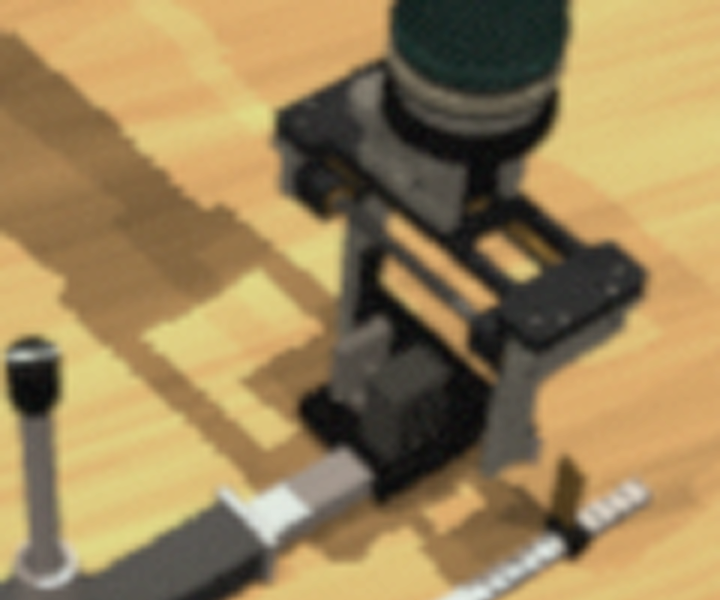

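View pics/z19.png

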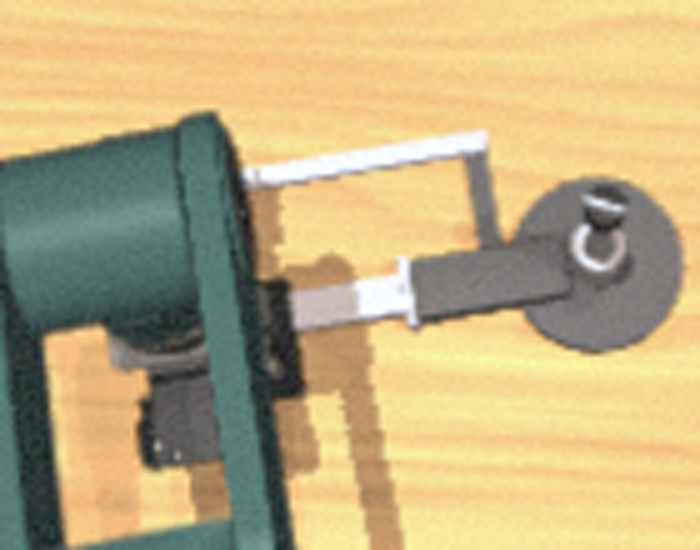

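```bash
python3 - <<'E'
from ov import *
overlay(cv2.imread("pics/s18.png"),"scene",.235,.2386,0,245,140,120,90,6,"pics/o3.png")
E
```

```text
(no output)
```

View pics/o3.png

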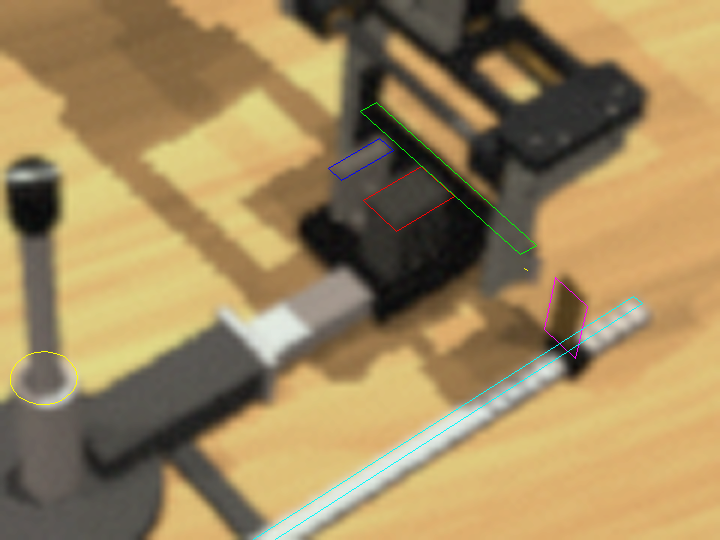

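```bash
python3 - <<'E'
from h import *
P=[.5203,-.0346,1.8079];q=.2386;L=.1994
def draw(img,n,x0,y0,w,h,s):
    im=cv2.convertScaleAbs(cv2.resize(img[y0:y0+h,x0:x0+w],None,fx=s,fy=s,interpolation=cv2.INTER_CUBIC),alpha=1.7,beta=10)
    raw=im.copy()
    def poly(pts,col):
        uv=proj(n,[W(P,p) for p in pts]); uv=((uv-[x0,y0]+.5)*s-.5).round().astype(int); cv2.polylines(im,[uv],True,col,1)
    R=lambda xa,xb,ya,yb,z:[(xa,ya,z),(xb,ya,z),(xb,yb,z),(xa,yb,z)]
    poly(R(q-.007,q+.007,-.096,-.074,.014),(0,0,255)); poly(R(q-.007,q+.007,-.096,-.074,.0),(0,0,255))
    poly(R(q-.0015,q+.0015,-.091,-.079,.053),(255,0,255));poly(R(q-.0015,q+.0015,-.091,-.079,.014),(255,0,255))
    poly(R(L-.005,L+.005,-.058,-.04,.06),(0,255,0));poly(R(L-.005,L+.005,-.058,-.04,.034),(0,255,0))
    return np.hstack([raw,im])
a=draw(cv2.imread("pics/scene0.png"),"scene",312,178,45,30,8.8)
b=draw(cv2.imread("pics/top0.png"),"top",190,214,45,33,8.8)
cv2.imwrite("pics/o4.png",np.vstack([a,b]))
E
```

```text
(no output)
```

View pics/o4.png

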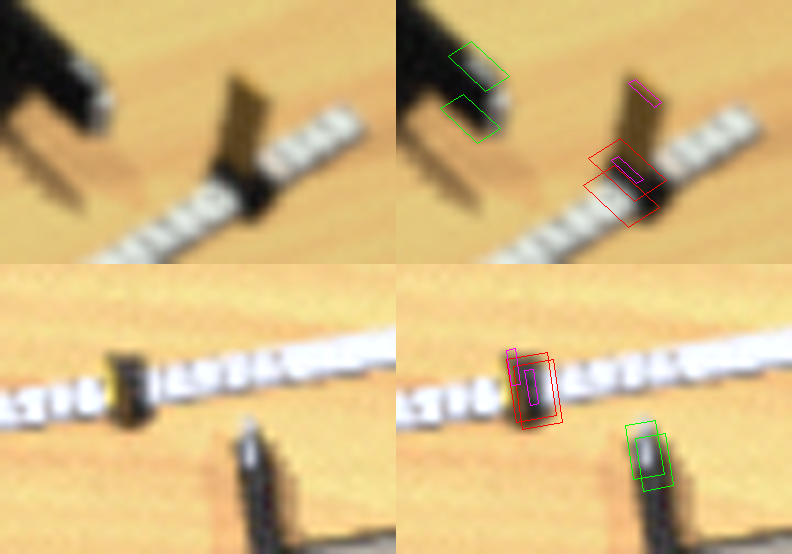

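Call:
send_rows(
  claw=[9.4, 9.4, 9.4, 9.4],
  dp=[
    [0.2, -0.1, 0.1],
    [0.45, -0.17, 0.1],
    [0.45, -0.17, 0.1],
    [0.45, -0.17, 0.1],
  ],
  twist=[
    [0.003, 0.004, 0],
    [0.003, 0.004, 0],
    [0.003, 0.004, 0],
    [0.003, 0.004, 0],
  ],
)

```text
time: 15.68
ee_pos: [0.4687, 0.1856, 0.035]
orientation: [[-0.234, 0.972, 0.004], [0.972, 0.234, 0.002], [0.001, 0.004, -1.0]]
contact_force: [2.9, -2.8, 0.2]
gripper_width: 1.001
```

```bash
python3 - <<'E'
from ov import *
g=.1684+.0405+.018
plan([.5203-.2349*g,-.0346+.9720*g,.034],13.6)
a=optics.capture("scene")[...,::-1].copy();cv2.imwrite("pics/s20.png",a)
overlay(a,"scene",.2399,.2399,0,265,150,90,65,8.8,"pics/o5.png")
E
```

```text
pos [0.4687 0.1856 0.035 ] dp [ 0.07 -0.16  0.1 ] tw [ 0.004 -0.001 -0.001] F [ 2.9 -2.8  0.2] g 1.0011616701853472 t 15.6833
```

View pics/o5.png

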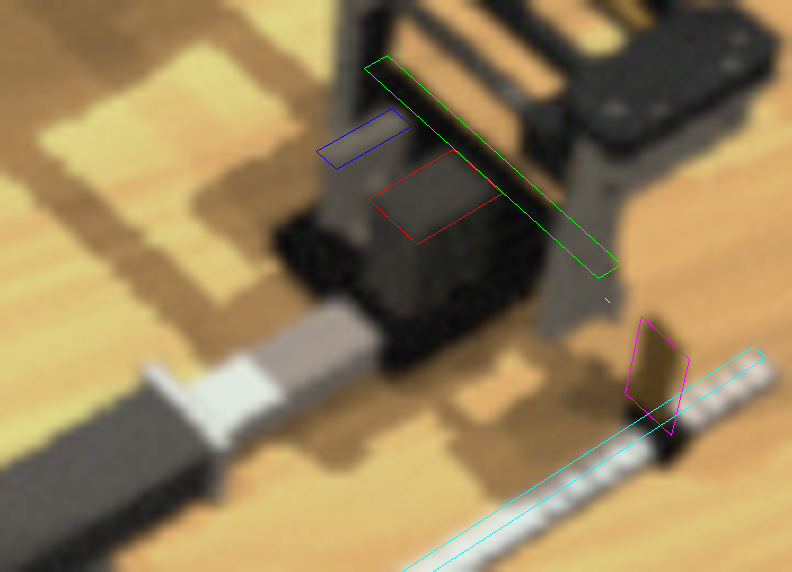

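```bash
python3 - <<'E'
from h import *
P=[.5203,-.0346,1.8079]
def st(w):
    c,s=np.cos(P[2]),np.sin(P[2]);d=w[:2]-P[:2];return np.array([c*d[0]+s*d[1],-s*d[0]+c*d[1]]).round(4)
f=lambda u,v:(312+(u+.5)/8.8-.5,178+(v+.5)/8.8-.5)
t=lambda u,v:(190+(u+.5)/8.8-.5,214+(v-264+.5)/8.8-.5)
print("scene blade top",st(ray("scene",f(233,73),.053)),st(ray("scene",f(270,98),.053)),st(ray("scene",f(251,86),.053)))
print("index",st(ray("scene",f(103,105),.047)), "top edge",st(ray("scene",f(80,65),.06)),st(ray("scene",f(97,80),.06)))
print("top: saddle",st(ray("top",t(131,390),.012)),"blade",st(ray("top",t(112,385),.045)),"index",st(ray("top",t(249,448),.055)),"bar",st(ray("top",t(262,520),.06)))
E
```

```text
scene blade top [ 0.2404 -0.0761] [ 0.2427 -0.0908] [ 0.2413 -0.0835]
index [ 0.2022 -0.0578] top edge [ 0.199  -0.0483] [ 0.1992 -0.0562]
top: saddle [ 0.2405 -0.0846] blade [ 0.2423 -0.0809] index [ 0.1996 -0.0503] bar [ 0.1985 -0.0253]
```

Call:
send_rows(
  claw=[9.4, 9.4, 9.4, 9.4, 9.4],
  dp=[
    [0.15, -0.2, 0],
    [0.15, -0.2, 0],
    [0.15, -0.2, 0],
    [0.15, -0.2, 0],
    [0.15, -0.2, 0],
  ],
  twist=[
    [0.003, 0, 0],
    [0.003, 0, 0],
    [0.003, 0, 0],
    [0.003, 0, 0],
    [0.003, 0, 0],
  ],
)

```text
time: 16.15
ee_pos: [0.4675, 0.1864, 0.0355]
orientation: [[-0.234, 0.972, 0.003], [0.972, 0.234, 0.001], [0.001, 0.003, -1.0]]
contact_force: [4.1, -3.6, -1.0]
gripper_width: 1.001
```

```bash
python3 - <<'E'
from ov import *
g=.1684+.0413+.018
plan([.5203-.2349*g,-.0346+.9720*g,.034],13.6)
E
```

```text
pos [0.4675 0.1864 0.0355] dp [ 0.05 -0.06  0.15] tw [ 0.003 -0.001 -0.001] F [ 4.1 -3.6 -1. ] g 1.0006125097057392 t 16.15
```

Call:
send_rows(
  claw=[3, 3, 3, 3, 3, 3],
  dp=[
    [0.05, -0.05, 0],
    [0.05, -0.05, 0],
    [0.05, -0.05, 0],
    [0.05, -0.05, 0],
    [0.05, -0.05, 0],
    [0.05, -0.05, 0],
  ],
  twist=[
    [0.003, 0, 0],
    [0.003, 0, 0],
    [0.003, 0, 0],
    [0.003, 0, 0],
    [0.003, 0, 0],
    [0.003, 0, 0],
  ],
)

```text
time: 16.65
ee_pos: [0.4675, 0.1865, 0.0361]
orientation: [[-0.234, 0.972, 0.001], [0.972, 0.234, 0.0], [0.0, 0.002, -1.0]]
contact_force: [3.1, -4.6, 1.8]
gripper_width: 0.613
```

```bash
python3 - <<'E'
from ov import *
g=.1684+.0413+.018
plan([.5203-.2349*g,-.0346+.9720*g,.034],13.6)
a=optics.capture("scene")[...,::-1].copy();cv2.imwrite("pics/s21.png",a)
overlay(a,"scene",.2408,.241,.0,265,150,90,65,8.8,"pics/o6.png")
E
```

```text
pos [0.4675 0.1865 0.0361] dp [ 0.04 -0.06  0.21] tw [ 0.002 -0.    -0.002] F [ 3.1 -4.6  1.8] g 0.6134816434851357 t 16.65
```

View pics/o6.png

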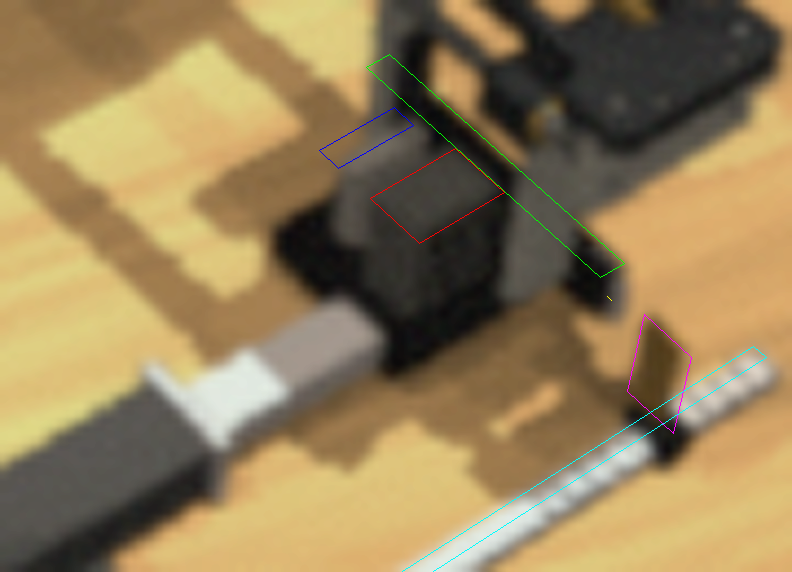

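Call:
send_rows(
  claw=[2, 2, 2, 2, 2, 2, 2, 2],
  dp=[
    [0.05, -0.05, 0],
    [0.05, -0.05, 0],
    [0.05, -0.05, 0],
    [0.05, -0.05, 0],
    [0.05, -0.05, 0],
    [0.05, -0.05, 0],
    [0.05, -0.05, 0],
    [0.05, -0.05, 0],
  ],
  twist=[
    [0.002, 0, 0],
    [0.002, 0, 0],
    [0.002, 0, 0],
    [0.002, 0, 0],
    [0.002, 0, 0],
    [0.002, 0, 0],
    [0.002, 0, 0],
    [0.002, 0, 0],
  ],
)

```text
time: 17.37
ee_pos: [0.4625, 0.1857, 0.0358]
orientation: [[-0.234, 0.972, -0.01], [0.972, 0.234, -0.003], [-0.001, -0.011, -1.0]]
contact_force: [-7.0, -6.7, 8.4]
gripper_width: 0.401
```

```bash
python3 - <<'E'
from ov import *
g=.1684+.0413+.018
plan([.5203-.2349*g,-.0346+.9720*g,.034],13.6)
a=optics.capture("scene")[...,::-1].copy();cv2.imwrite("pics/s22.png",a)
overlay(a,"scene",.2408,.241,.014,265,150,90,65,8.8,"pics/o7.png")
x=cv2.convertScaleAbs(cv2.resize(a[178:208,312:357],None,fx=8.8,fy=8.8,interpolation=cv2.INTER_CUBIC),alpha=1.7,beta=10);cv2.imwrite("pics/z22.png",x)
E
```

```text
pos [0.4625 0.1857 0.0358] dp [-0.    0.44  0.18] tw [-0.011  0.001 -0.001] F [-7.  -6.7  8.4] g 0.4009161060412489 t 17.3667
```

View pics/o7.png

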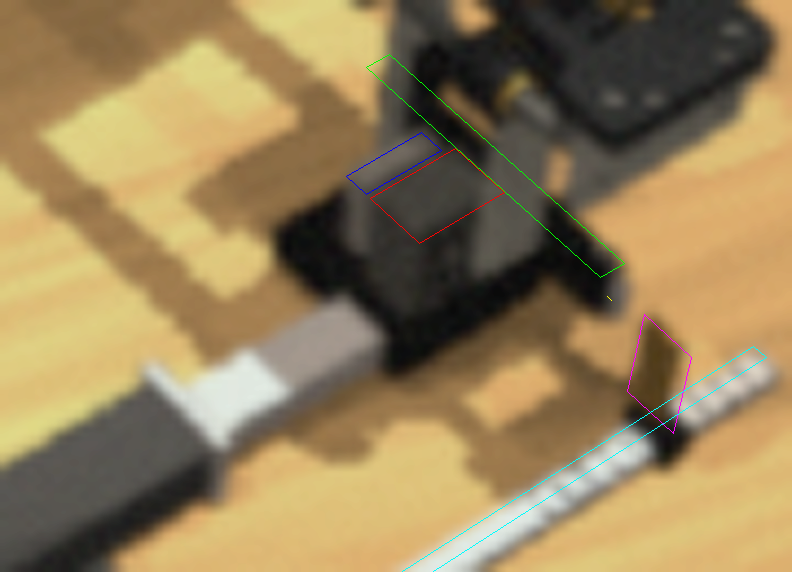

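View pics/z22.png

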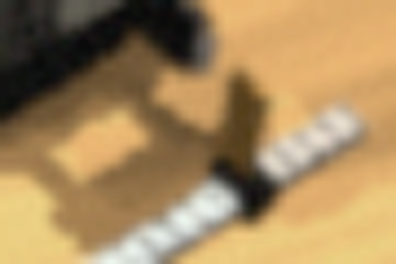

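Call:
send_rows(
  claw=[2, 2, 2, 2],
  dp=[
    [0.05, 0, 0],
    [0.05, 0, 0],
    [0.05, 0, 0],
    [0.05, 0, 0],
  ],
  twist=[
    [0, 0, 0],
    [0, 0, 0],
    [0, 0, 0],
    [0, 0, 0],
  ],
)

```text
time: 17.75
ee_pos: [0.4624, 0.1859, 0.0359]
orientation: [[-0.234, 0.972, -0.01], [0.972, 0.234, -0.004], [-0.001, -0.011, -1.0]]
contact_force: [1.6, -3.1, 0.4]
gripper_width: 0.397
```

```bash
python3 - <<'E'
from ov import *
plan([.4625,.1857,.034],13.6)
a=optics.capture("scene")[...,::-1].copy();cv2.imwrite("pics/s23.png",a)
o=cv2.imread("pics/scene0.png")
# leg shift via tip tracking: template of tip in scene0 vs now
k=[cv2.convertScaleAbs(cv2.resize(i[168:208,300:357],None,fx=6.8,fy=6.8,interpolation=cv2.INTER_CUBIC),alpha=1.9,beta=10) for i in(o,a)]
cv2.imwrite("pics/z23.png",np.hstack(k))
b=optics.capture("top")[...,::-1]
cv2.imwrite("pics/z24.png",cv2.convertScaleAbs(cv2.resize(b[190:290,170:310],None,fx=5.5,fy=5.5,interpolation=cv2.INTER_CUBIC),alpha=1.6,beta=10))
E
```

```text
pos [0.4624 0.1859 0.0359] dp [-0.03  0.01  0.19] tw [-0.011  0.001 -0.001] F [ 1.6 -3.1  0.4] g 0.3967783362616089 t 17.75
```

View pics/z23.png

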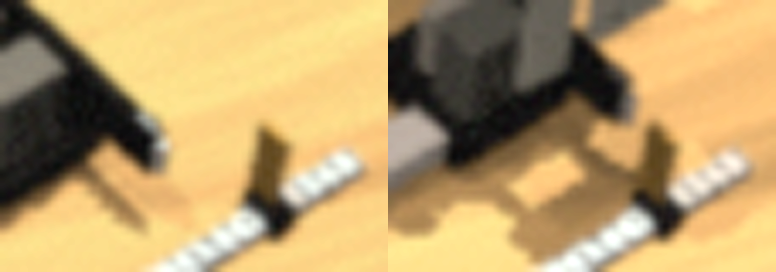

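View pics/z24.png

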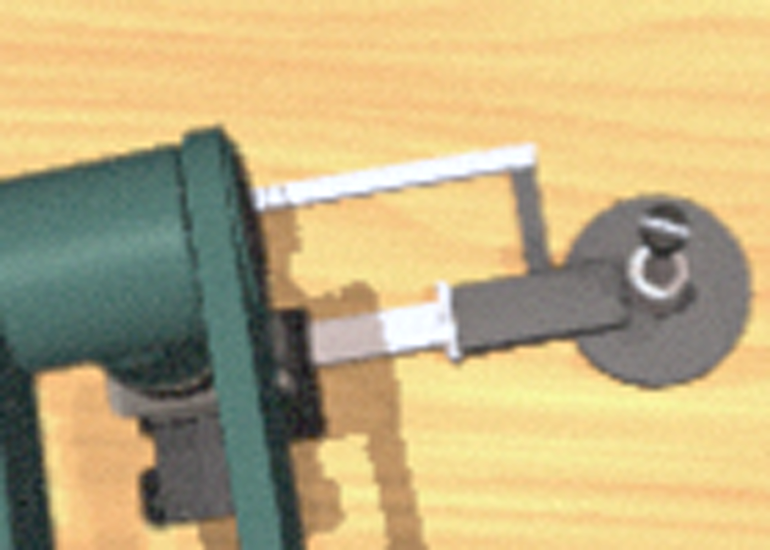

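```bash
python3 - <<'E'
from h import *
P=[.5203,-.0346,1.8079]
a=proj("scene",W(P,(.1995,-.058,.04)))[0]
for t in(.036,.038,.040,.042,.044): print(t,((proj("scene",W(P,(.1995+t,-.058,.04)))[0]-a)*6.8).round(1))
f=lambda u,v:(300+(u+.5)/6.8-.5,168+(v+.5)/6.8-.5)
def st(w):
    c,s=np.cos(P[2]),np.sin(P[2]);d=w[:2]-P[:2];return np.array([c*d[0]+s*d[1],-s*d[0]+c*d[1]]).round(4)
print(st(ray("scene",f(246,95),.047)),st(ray("scene",f(168,148),.047)))
E
```

```text
0.036 [ 64.5 -40. ]
0.038 [ 68.  -42.2]
0.04 [ 71.5 -44.4]
0.042 [ 75.  -46.6]
0.044 [ 78.6 -48.8]
[ 0.2503 -0.0571] [ 0.2049 -0.0591]
```

```bash
python3 - <<'E'
from h import *
o=cv2.imread("pics/scene0.png").astype(np.float32).mean(2)
S=8
up=lambda i:cv2.resize(i,None,fx=S,fy=S,interpolation=cv2.INTER_CUBIC)
U0=up(o)
for name in("s20","s23"):
    a=up(cv2.imread(f"pics/{name}.png").astype(np.float32).mean(2))
    for lab,(x0,y0,w,h) in dict(tip=(314,183,12,12),tip2=(318,185,8,9),corner=(291,192,14,10),corner2=(285,185,25,17)).items():
        T=U0[y0*S:(y0+h)*S,x0*S:(x0+w)*S]
        r0,c0=int((y0-14)*S),int((x0)*S)
        R=a[r0:r0+(h+20)*S,c0:c0+(w+22)*S]
        m=cv2.matchTemplate(R,T,cv2.TM_CCOEFF_NORMED);_,v,_,l=cv2.minMaxLoc(m)
        print(name,lab,round(v,2),(l[0]+c0)/S-x0,(l[1]+r0)/S-y0)
P=[.5203,-.0346,1.8079]
for z,y in((.047,-.058),(.02,-.03)):
  a=proj("scene",W(P,(.1995,y,z)))[0]
  for t in(.038,.040,.042,.044,.046): print(z,t,(proj("scene",W(P,(.1995+t,y,z)))[0]-a).round(2))
E
```

```text
s20 tip 0.72 12.5 -6.25
s20 tip2 0.82 12.625 -6.5
s20 corner 0.98 11.625 -6.875
s20 corner2 0.94 11.75 -6.75
s23 tip 0.92 12.0 -7.0
s23 tip2 0.94 12.0 -7.25
s23 corner 0.98 12.0 -7.125
s23 corner2 0.92 12.25 -6.75
0.047 0.038 [10.05 -6.22]
0.047 0.04 [10.57 -6.54]
0.047 0.042 [11.09 -6.86]
0.047 0.044 [11.61 -7.18]
0.047 0.046 [12.13 -7.5 ]
0.02 0.038 [ 9.83 -6.02]
0.02 0.04 [10.34 -6.34]
0.02 0.042 [10.85 -6.65]
0.02 0.044 [11.36 -6.96]
0.02 0.046 [11.87 -7.27]
```

```bash
python3 - <<'E'
from ov import *
a=cv2.imread("pics/s23.png")
overlay(a,"scene",.2410,.2415,.014,265,150,90,65,8.8,"pics/a.png")
overlay(a,"scene",.2450,.2415,.014,265,150,90,65,8.8,"pics/b.png")
x=[cv2.imread(f"pics/{k}.png")[60:480,300:700] for k in"ab"]
cv2.imwrite("pics/o8.png",np.hstack(x))
E
```

```text
(no output)
```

View pics/o8.png

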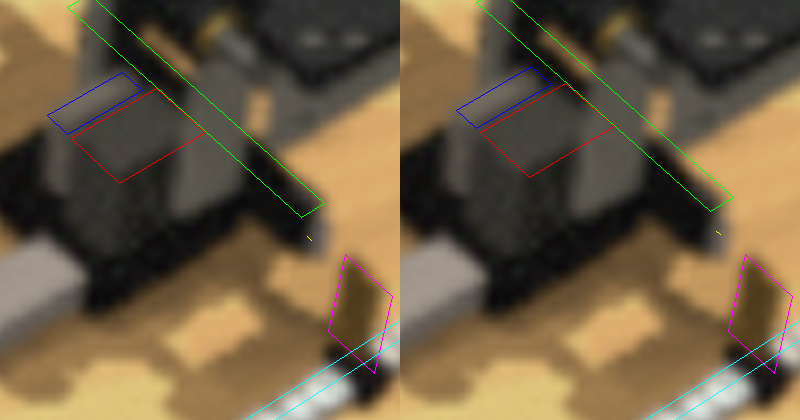

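Template tracking of the T-bar tip and head gives about 45 mm of leg travel, but the pointer needs about 42 mm. The leg is about 3 mm past centre, still inside tolerance. I'll ease it back while gripped.

Call:
send_rows(
  claw=[2, 2, 2, 2, 2],
  dp=[
    [-0.1, 0, 0],
    [-0.25, 0, 0],
    [-0.25, 0, 0],
    [-0.25, 0, 0],
    [-0.25, 0, 0],
  ],
  twist=[
    [0, 0, 0],
    [0, 0, 0],
    [0, 0, 0],
    [0, 0, 0],
    [0, 0, 0],
  ],
)

```text
time: 18.27
ee_pos: [0.463, 0.1833, 0.0358]
orientation: [[-0.234, 0.972, -0.01], [0.972, 0.234, -0.004], [-0.001, -0.011, -1.0]]
contact_force: [2.2, -4.5, 0.7]
gripper_width: 0.395
```

```bash
python3 - <<'E'
from h import *
plan([.4624,.1859,.0359],13.6)
a=optics.capture("scene")[...,::-1].copy();cv2.imwrite("pics/s25.png",a)
o=cv2.imread("pics/scene0.png").astype(np.float32).mean(2)
S=8
up=lambda i:cv2.resize(i,None,fx=S,fy=S,interpolation=cv2.INTER_CUBIC)
U0=up(o);A=up(a.astype(np.float32).mean(2))
for lab,(x0,y0,w,h) in dict(tip=(314,183,12,12),tip2=(318,185,8,9),corner=(291,192,14,10),corner2=(285,185,25,17)).items():
    T=U0[y0*S:(y0+h)*S,x0*S:(x0+w)*S]
    r0,c0=int((y0-14)*S),int((x0)*S)
    R=A[r0:r0+(h+20)*S,c0:c0+(w+22)*S]
    m=cv2.matchTemplate(R,T,cv2.TM_CCOEFF_NORMED);_,v,_,l=cv2.minMaxLoc(m)
    print(lab,round(v,2),(l[0]+c0)/S-x0,(l[1]+r0)/S-y0)
x=cv2.convertScaleAbs(cv2.resize(a[160:215,280:360],None,fx=9,fy=9,interpolation=cv2.INTER_CUBIC),alpha=1.9,beta=10);cv2.imwrite("pics/z25.png",x)
E
```

```text
pos [0.463  0.1833 0.0358] dp [ 0.27  0.   -0.01] tw [-0.011  0.001 -0.001] F [ 2.2 -4.5  0.7] g 0.3948399531299387 t 18.2667
tip 0.91 11.375 -6.5
tip2 0.94 11.375 -6.75
corner 0.98 11.125 -6.625
corner2 0.92 11.375 -6.375
```

View pics/z25.png

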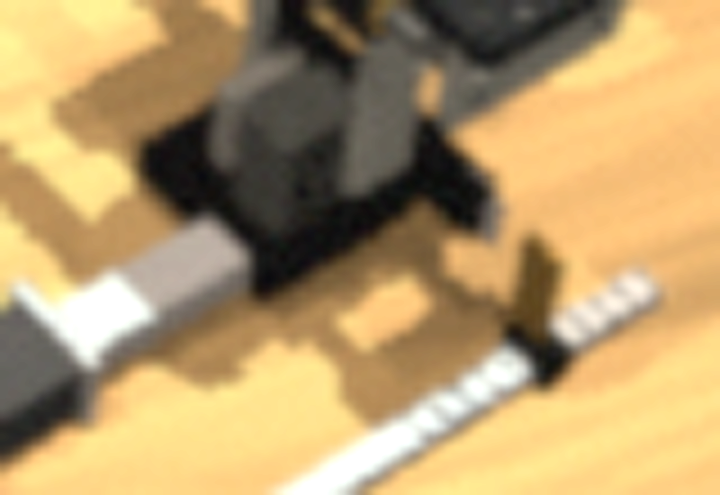

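```bash
python3 - <<'E'
from h import *
P=[.5203,-.0346,1.8079]
p=lambda *l:proj("scene",W(P,l))[0]
print("d index->pointer top (px*9)",((p(.2415,-.085,.053)-p(.2415,-.058,.047))*9).round(1),"per mm x",((p(.2425,-.085,.053)-p(.2415,-.085,.053))*9).round(2))
print("bar end corners rel. index", [((p(.2415+a,-.058,z)-p(.2415,-.058,.047))*9).round(0).tolist() for a in(-.005,.005) for z in(.034,.06)])
E
```

```text
d index->pointer top (px*9) [61.5 40.4] per mm x [ 2.36 -1.49]
bar end corners rel. index [[-17.0, 34.0], [-6.0, -20.0], [6.0, 19.0], [17.0, -34.0]]
```

```bash
python3 - <<'E'
from h import *
s=ctrl.state();print(s["time"],s["ee_pos"].round(4),s["contact_force"].round(1),s["gripper_width"],abs(s["joint_vel"]).max())
a=optics.capture("scene")[...,::-1];cv2.imwrite("pics/s26.png",a)
E
```

```text
18.3167 [0.463  0.1833 0.0358] [ 1.3 -4.7  0.3] 0.39709253552397333 0.002517636683281034
```

View pics/s26.png

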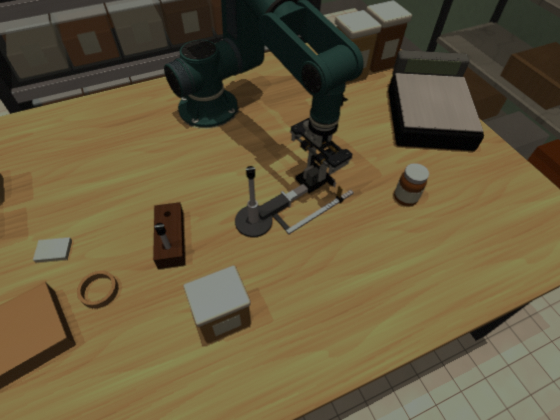

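The rod stands in the tube at (252,195). The gripper holds the head at (318,178), and the short rod (163,235), jar, canister and tape are where they were. I'm handing the job in.

```bash
python3 -c "
from rig import ctrl
print(ctrl.job_done())"
```

```text
the job is handed in; nothing more can be done
None
```

The job is handed in. The long rod stands in the tube and was let go, and the gripper is holding the leg at the pointer with the lever closed; no verdict was reported.

- **Rod:** I gripped it by its clip, because a lower grip caught the clip between the fingers, and lowered it until it reached the tube floor. It stayed upright after release, with only a slight lean visible.
- **Leg and lever:** I drew the leg out by its T-bar and closed the lever there. The fingers read about 37 mm apart, against 38 mm for a fully closed lever. I could not read each finger's force separately.
- **Alignment:** The checks disagreed by a few millimetres. The tool position first put the leg right at the mark, while image tracking put it about 3 mm too far out, so I eased it back 2.7 mm while gripped. At the end the images showed the index within about 1 mm of the pointer, with roughly 1.5 mm of uncertainty.
- **Order of steps:** By the image tracking, the leg was about 2 to 3 mm past the mark during the open-lever hold and the closing, inside the 5 mm tolerance.
- **Other goods:** The arm was still at hand-in, at 18.3 s. The last picture shows the short rod, jar, canister and tape where they started.

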